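# Pry open the radio station's battery box and pack the spent packs

## Robot

A 6-joint arm with a two-finger parallel gripper is mounted at the origin on the work surface. World frame = base frame: x ahead of the robot, y to its left, z up, the work surface at z = 0. Lengths are in m, angles in degrees, forces in N, time in s.
With the tool pointing down it reaches from about 0.4 to 0.825 m from the base axis. Payload 7 kg.
Tool frame: the origin (TCP) lies midway between the tips of the shut fingers; the grasp point (between the pads) lies 19 mm behind it; z points along the fingers, y is the direction in which the jaws open and shut (so a half turn about z gives the same grasp; the last joint's range is limited). The gripper opens to 88 mm and grips with 3 to 60 N. Pads are 19 mm wide; open, the fingers measure 130 mm over their backs; the gripper's body (78 mm by 193 mm) begins 47 mm behind the grasp point.
Start: joints at [91.679, 20.546, 0.682, 0, -70.136, -16.507], TCP at [0.173, 0.652, 0.198] pointing down, gripper open.
Joint ranges: [-176.03, 176.03], [-82.01, 121.73], [-58.28, 71.71], [-173.87, 95.51], [-174.79, -0.11], [-173.66, 173.66]. Speed limits (degrees/s): [136.94, 136.94, 172.46, 180, 180, 180].

## Interface

Orientations are given as a 3x3 rotation matrix whose columns are the frame's x, y, z axes.
In Python, from rig import robot gives the robot as it stands. Calls block until the motion is done:
- robot.goto(position, orientation): joint-space move of the TCP to a pose.
- robot.servo_line(position, ori=None, speed=0.15): straight line of the TCP; ori=None keeps the orientation; speed is the mean speed in m/s.
- robot.movej(angles): joint-space move.
- robot.move_gripper(opening): opening from 0.0 (shut) to 1.0 (fully open); the grip force is fixed at half the most; returns when the fingers have stopped.
- robot.dwell(seconds).
- robot.ik(position, orientation): joint angles nearest the present ones, or None.
- robot.grab_frame(name): name is "scene" or "side" or "wrist"; returns (picture, depth): 384x512x3 uint8, red, green, blue; 384x512 float32, m along the optical axis (not along the pixel's ray), 0 where there is no reading.
- robot.camera_info(name): a dict with "vfov" (degrees; the focal length in pixels is half the picture's height over the tangent of half this angle, whatever the lens; pixels are square), "cx", "cy" (the principal point, pixels), "view" (4x4, takes a point from world to camera coordinates); the wrist camera has in their place "T_tool_cam" (4x4, takes a point from camera to tool coordinates, whose origin is the TCP and whose axes are the flange's). Camera axes: x right, y down, z forward; pixel columns grow to the right and rows downward; lengths in m; the calibration is good to about 2 mm. A picture is of the moment at which its call begins: read the wrist's pose just before it. camera_info takes no time and is no camera call.
A pose or a line that the arm cannot do raises robot.Unreachable and nothing moves.
- robot.job_done(): hands the job in, once; it reports no verdict.
Readings, each from a call of its own:
- robot.read_t(): time.
- robot.read_qpos(): joint angles.
- robot.read_qvel(): joint speeds.
- robot.read_effort(): joint torques, N m.
- robot.read_position(): TCP position.
- robot.read_tcp_rot(): TCP orientation.
- robot.read_force(): force on the tool from outside, world axes, zero at the start.
- robot.read_ft_torque(): the same for the moment, N m.
- robot.read_grip_width(): opening from 0.0 (shut) to 1.0 (fully open).
Only numpy, scipy, OpenCV 4.12 (cv2) and the standard library are available. Lean on these libraries where they do the work, as an engineer would, in place of code of your own. Each camera call takes 0.05 s, during which the arm holds its last target.

## Task

Lever the clipped cover off the battery box with the pry bar, its blade over the steel rail and its tip under the yellow lip; set the cover right way up, flat and centred on the black rubber mat, and lay the bar back flat on its blue pad. Pack every battery pack, those in the box and those on the desk, upright into the carton so that all stand flat on its floor, and leave the other things alone.

Things in the scene. Friction and masses are not known exactly. Their poses are not given: they have to be found in the camera images.
- pack_long_a: Dark battery pack, body 100 x 48 mm (x by y) and 50 mm high, orange band and orange grip rib on top; starts in the battery box; may be absent. The rib is 14 mm wide (y), 50 mm long (x), centred, from 50 to 78 mm above the underside. Origin: centre of the underside, z up.
- pack_long_b: Dark battery pack, body 100 x 48 mm (x by y) and 50 mm high, orange band and orange grip rib on top; starts on the desk; may be absent. The rib is 14 mm wide (y), 50 mm long (x), centred, from 50 to 78 mm above the underside. Origin: centre of the underside, z up.
- pack_cube_a: Dark battery pack, body 48 x 48 mm (x by y) and 50 mm high, red band and red grip rib on top; starts in the battery box; may be absent. The rib is 14 mm wide (y), 36 mm long (x), centred, from 50 to 78 mm above the underside. Origin: centre of the underside, z up.
- pack_cube_b: Dark battery pack, body 48 x 48 mm (x by y) and 50 mm high, red band and red grip rib on top; starts in the battery box; may be absent. The rib is 14 mm wide (y), 36 mm long (x), centred, from 50 to 78 mm above the underside. Origin: centre of the underside, z up.
- pack_slim: Dark battery pack, body 150 x 36 mm (x by y) and 50 mm high, blue band and blue grip rib on top; starts on the desk; may be absent. The rib is 14 mm wide (y), 50 mm long (x), centred, from 50 to 78 mm above the underside. Origin: centre of the underside, z up.
- case: Battery box, fixed. Origin under its centre; its front is -x (towards the robot). A dark power unit 150 x 172 x 45 mm (amber display in front) carries an open grey tray, outside 132 x 132, rim at z 95 mm, which holds the cover. Side guides (x -36 to 58, y +-71 to 77 mm, up to z 109) and a rear stop (x 67 to 74 mm, up to z 99) keep the cover from sliding.
- tray_floor (a point): Centre of the tray's floor, 45 mm above the table. The tray is 112 x 112 mm inside, 50 mm deep; packs stand in it under the cover, their bodies level with the rim, their ribs above it.
- catch_left (a point): Round orange nose of the sprung catch at the box's left, at x -52, y 73, z 102 mm in the box frame; its twin, linked to it, is at y -73. Each slides in a dark housing 26 x 12 mm, 111 mm high, at y 80 to 92. The noses reach 2 mm over the cover's side flanges and hold it down near its front corners.
- rail (a point): Middle of the top of the box's round steel fulcrum rail: 8 mm thick, 90 mm long along the box's y, at x -108, its top at z 86 mm in the box frame: 9 mm lower than the underside of the cover's lip and 24 mm in front of the lip's edge. Brackets 6 mm thick hold its ends (y +-45).
- cover: Black domed plastic cover 132 x 132 x 36 mm, 0.16 kg, with 3 mm side flanges to y +-70 mm and a yellow grip rib on top (14 mm wide in y, 60 mm long in x, from 36 to 66 mm above its underside). Origin: centre of the underside; axes as the box's while fitted, 95 mm over the table. Once unclipped it lifts straight off.
- cover_lip (a point): Middle of the lower front edge of the cover's yellow pry lip, which is 5 mm thick, 70 mm wide and sticks out 18 mm in front (cover x -66 to -84). About 20 N up at the lip snaps the cover past the catches; when the lip has risen 12 to 16 mm both noses spring in under the flanges, the cover stays up in front and lifts off freely.
- bar: Pry bar 180 mm long, 0.22 kg: green handle 70 x 28 x 30 mm (x from -35 to 35, grip it across its 28 mm) on a steel foot plate 44 mm wide, and a steel blade 24 mm wide that reaches to x = 145. Plate and blade are 4 mm thick, their undersides in one plane with the handle's. Origin: centre of the handle's underside, x towards the tip. Lies on the blue pad.
- bar_tip (a point): Tip of the pry bar, mid-thickness. In use the blade lies over the rail with the tip some 12 to 16 mm under the lip (at 18 mm it meets the tray wall); the handle is then pushed down, turning the bar by 20 to 25 degrees over the rail, with some 8 N at the handle.
- pad: Blue pad 210 x 60 x 3 mm, fixed, the pry bar's place. Origin: centre of its underside, long along x.
- mat: Dark rubber mat 200 x 190 x 3 mm, fixed, for the cover. Origin: centre of its underside.
- carton: Open cardboard carton, fixed: outside 166 x 152 x 52 mm (x, y, z), walls and floor 5 mm, so 156 x 142 mm inside. Origin: centre of its underside. The set of five fits with all long sides along the carton's x: the slim pack along one wall, then two rows, each of one long pack and one square pack.
- mug: White mug, 76 mm across, 90 mm high; leave alone.
- handheld: Black handheld radio standing up, 34 x 58 x 110 mm; leave alone.
- tin: Red tin 75 x 55 x 30 mm; leave alone.
- driver: Screwdriver 170 mm long lying on the desk; leave alone.
- tape: White reel 90 mm across, 20 mm high; leave alone.
Things that resemble listed ones, but are neither listed nor needed, are in the scene too. Several things have the shape of the cover; the one meant has the colours described above.

How it is judged:
By the outcome, as a careful person would: the job done as asked, in the order asked, and still so for the second after the job is handed in, with the robot touching nothing.
Of pack_long_a, pack_long_b, pack_cube_a, pack_cube_b, pack_slim only 3 to 5 are there at a start; the rules pass over those that are not, and their reading is None.
At some moment in a run one of pack_long_b, pack_slim may be knocked a few centimetres aside while the robot is not near it.
It also fails if it takes over 210 s, if anything falls off the work surface, if the arm or the gripper's body presses on something with over 40 N, if the wrist force passes 120 N, or if a joint passes its speed limit or range.

## Working session

There is one attempt and no reset: what is moved stays moved. The work goes in short steps, each a Python script; the robot and the scene stay as the last script left them, time stands still between calls to the robot, and variables do not carry over. Pictures are saved under pics/ and viewed, and the job is handed in when it is done.

```bash
ls -la; mkdir -p pics; python3 - <<'E'
from rig import robot
import cv2,numpy as np
for n in ["scene","side","wrist"]:
    im,d=robot.grab_frame(n)
    cv2.imwrite(f"pics/{n}0.png",cv2.resize(im[:,:,::-1],(800,600),interpolation=cv2.INTER_CUBIC))
    np.savez(f"pics/{n}0.npz",im=im,d=d)
    print(n,robot.camera_info(n),(d>0).mean())
print(robot.read_t(),robot.read_position(),robot.read_tcp_rot())
E
```

```text
total 12
drwxr-xr-x  3 agent agent 4096 Dec  7 02:34 .
drwxr-xr-x 23 root  root  4096 Dec  7 02:34 ..
drwxr-xr-x  2 agent agent 4096 Dec  7 02:34 pics
scene {'vfov': 49.25805519664408, 'cx': 253.24635087445094, 'cy': 187.65411293008535, 'view': array([[ 0.12267087,  0.99220363, -0.02199584,  0.00387421],
       [ 0.52755544, -0.08396473, -0.84536098, -0.20604117],
       [-0.8406171 ,  0.09209715, -0.53374245,  1.84388481],
       [ 0.        ,  0.        ,  0.        ,  1.        ]])} 0.9835357666015625
side {'vfov': 45.05412446940372, 'cx': 251.36806521249903, 'cy': 184.39567215712813, 'view': array([[ 0.9034246 , -0.42857492, -0.01214633, -0.46737322],
       [-0.31409477, -0.64228874, -0.69914924,  0.16917227],
       [ 0.29183638,  0.63544372, -0.71487258,  1.18018395],
       [ 0.        ,  0.        ,  0.        ,  1.        ]])} 0.9960784912109375
wrist {'vfov': 63.226081674091425, 'cx': 251.24049268030114, 'cy': 193.15262125014922, 'T_tool_cam': array([[-1.63763919e-04, -9.57624940e-01, -2.88018137e-01,
         7.81821390e-02],
       [ 9.99999836e-01, -3.14941901e-04,  4.78554330e-04,
        -4.56639099e-04],
       [-5.48984542e-04, -2.88018012e-01,  9.57624834e-01,
        -1.86719717e-01],
       [ 0.00000000e+00,  0.00000000e+00,  0.00000000e+00,
         1.00000000e+00]])} 0.9961700439453125
0.15 [0.17265765 0.65212749 0.19743589] [[ 9.66671849e-01 -2.56018531e-01 -2.18549151e-04]
 [-2.56018602e-01 -9.66671059e-01 -1.24018150e-03]
 [ 1.06244307e-04  1.25480119e-03 -9.99999207e-01]]
```

View pics/scene0.png

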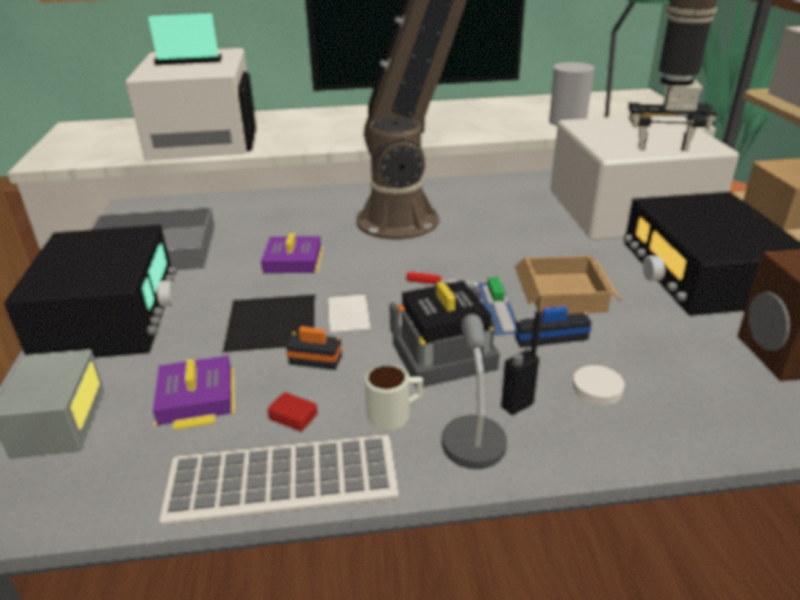

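View pics/side0.png

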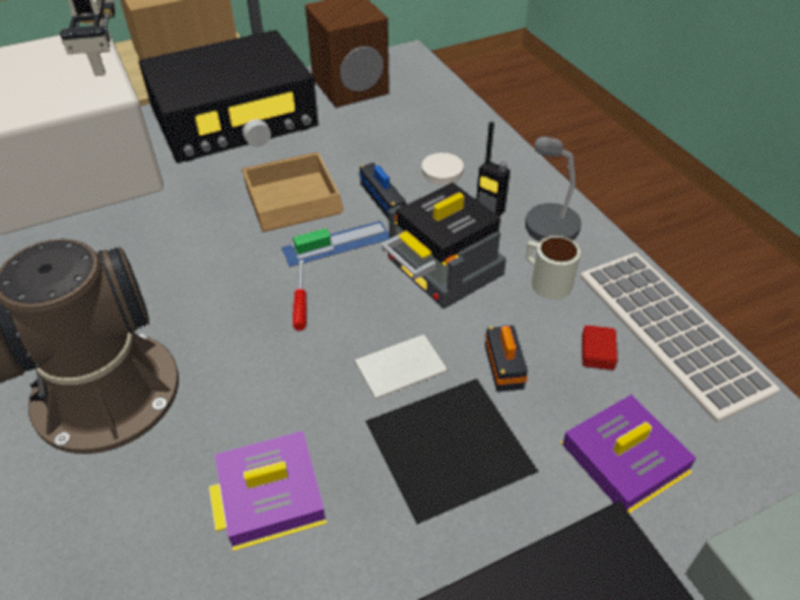

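View pics/wrist0.png

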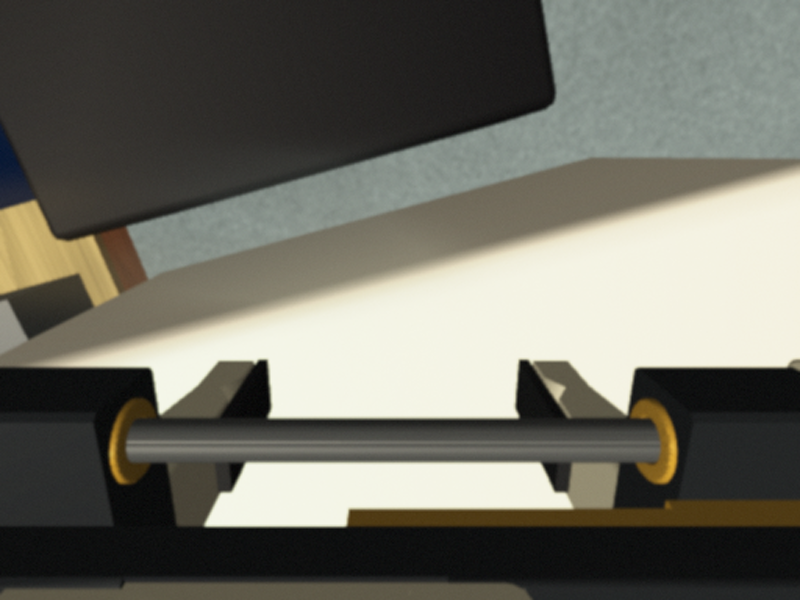

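The views show the box in the middle at scene (445,330), with the bar on its pad at (495,300), the carton at (565,285) and the slim pack at (555,328). The long pack is at (315,345), the mat at (270,322), and two purple decoy covers at (292,252) and (195,390). Next I'll deproject rough positions.

```bash
cat > h.py <<'E'
import numpy as np,cv2,time
from rig import robot
def K(info,h=384):
    f=h/2/np.tan(np.radians(info['vfov'])/2); return f,info['cx'],info['cy']
def camT(name,pose=None):
    """world<-cam 4x4"""
    i=robot.camera_info(name)
    if 'view' in i: return np.linalg.inv(i['view'])
    T=np.eye(4)
    if pose is None: pose=(robot.read_position(),robot.read_tcp_rot())
    T[:3,:3]=np.array(pose[1]);T[:3,3]=pose[0]
    return T@i['T_tool_cam']
def cloud(name,d,T):
    f,cx,cy=K(robot.camera_info(name))
    v,u=np.mgrid[:d.shape[0],:d.shape[1]]
    P=np.stack([(u-cx)/f*d,(v-cy)/f*d,d,np.ones_like(d)],-1)
    return (P@T.T)[...,:3]
def ray(name,uv,T,z):
    f,cx,cy=K(robot.camera_info(name))
    uv=np.atleast_2d(np.asarray(uv,float))
    D=np.c_[(uv[:,0]-cx)/f,(uv[:,1]-cy)/f,np.ones(len(uv))]@T[:3,:3].T
    o=T[:3,3]; return o+D*((z-o[2])/D[:,2])[:,None]
def grab(name,tag):
    pose=(robot.read_position(),robot.read_tcp_rot()) if name=='wrist' else None
    im,d=robot.grab_frame(name); T=camT(name,pose)
    np.savez(f'pics/{tag}.npz',im=im,d=d,T=T)
    cv2.imwrite(f'pics/{tag}.png',cv2.resize(im[:,:,::-1],(800,600),interpolation=cv2.INTER_CUBIC))
    return im,d,T,cloud(name,d,T)
def load(tag,name):
    z=np.load(f'pics/{tag}.npz'); T=z['T'] if 'T' in z else camT(name)
    return z['im'],z['d'],T,cloud(name,z['d'],T)
def Rdown(a):
    """tool pointing down; tool x axis at yaw a deg in world; jaws (y) perpendicular"""
    a=np.radians(a);c,s=np.cos(a),np.sin(a)
    return np.array([[c,s,0],[s,-c,0],[0,0,-1.]])
def hsv(im): return cv2.cvtColor(im,cv2.COLOR_RGB2HSV)
E
python3 - <<'E'
from h import *
for n in ['scene','side']:
    im,d,T,P=load(n+'0',n)
    pts={'scene':dict(ribcover=(445,296),coverL=(405,300),bar=(496,287),blade=(505,318),carton_floor=(565,290),cart_corners=(528,262),slimrib=(554,314),longrib=(312,335),mat=(270,322),mug=(388,378),radio=(520,380),tape=(598,385),tin=(293,410),lamp=(474,440),lamphead=(472,325),lampneck=(482,380),white=(348,312),driver=(424,278),purp1=(291,242),purp2=(190,375),radioBlk=(730,220),whitebox=(640,140)),
    'side':dict(ribcover=(449,206),bar=(312,241),blade=(355,233),tipblade=(380,228),carton_floor=(292,193),slimrib=(383,177),longrib=(508,342),mat=(450,447),mug=(556,250),radio=(492,185),tape=(443,165),tin=(600,345),lamphead=(548,147),white=(400,364),driver=(300,310),purp1=(265,473),lip=(414,243),rail=(415,268),whitebox=(60,130))}[n]
    print(n)
    for k,(u,v) in pts.items():
        u,v=int(u*.64),int(v*.64); print(' ',k,P[v,u].round(3))
E
```

```text
scene
  ribcover [0.647 0.01  0.154]
  coverL [ 0.606 -0.059  0.125]
  bar [0.445 0.167 0.037]
  blade [0.528 0.168 0.008]
  carton_floor [0.431 0.334 0.004]
  cart_corners [0.377 0.257 0.055]
  slimrib [0.621 0.237 0.075]
  longrib [ 0.613 -0.244  0.069]
  mat [ 0.461 -0.339  0.004]
  mug [ 0.791 -0.114  0.092]
  radio [0.818 0.11  0.08 ]
  tape [0.781 0.273 0.018]
  tin [ 0.778 -0.283  0.029]
  lamp [0.887 0.017 0.021]
  lamphead [0.842 0.017 0.221]
  lampneck [0.897 0.021 0.157]
  white [ 0.456 -0.168  0.012]
  driver [0.355 0.018 0.022]
  purp1 [ 0.216 -0.288  0.072]
  purp2 [ 0.703 -0.463  0.067]
  radioBlk [0.405 0.718 0.139]
  whitebox [0.157 0.594 0.25 ]
side
  ribcover [0.628 0.004 0.162]
  bar [0.423 0.165 0.03 ]
  blade [0.515 0.171 0.01 ]
  tipblade [0.567 0.164 0.012]
  carton_floor [0.446 0.355 0.006]
  slimrib [0.604 0.226 0.081]
  longrib [ 0.604 -0.245  0.077]
  mat [ 0.453 -0.338  0.005]
  mug [ 0.131 -0.842  0.956]
  radio [0.782 0.108 0.082]
  tape [0.768 0.278 0.025]
  tin [ 0.762 -0.287  0.031]
  lamphead [0.822 0.006 0.221]
  white [ 0.453 -0.165  0.014]
  driver [0.342 0.008 0.028]
  purp1 [ 0.182 -0.293  0.066]
  lip [0.56  0.005 0.102]
  rail [0.561 0.001 0.043]
  whitebox [0.055 0.49  0.196]
```

```bash
python3 - <<'E'
from h import *
q0=robot.read_qpos()
for p in [(.5,.1,.4),(.5,.1,.3),(.5,-.2,.35),(.6,.1,.35),(.65,.1,.35),(.44,.3,.35),(.44,.165,.05),(.46,-.34,.1),(.6,.23,.08),(.63,0,.2)]:
    for a in [0,90,180,270]:
        q=robot.ik(p,Rdown(a)); print(p,a,None if q is None else np.round(q,0))
E
```

```text
(0.5, 0.1, 0.4) 0 [ 33.   1.   2.   0. -91.  57.]
(0.5, 0.1, 0.4) 90 [ 169.  -75.    2.    0. -166.   11.]
(0.5, 0.1, 0.4) 180 [  33.    1.    2.    0.  -91. -123.]
(0.5, 0.1, 0.4) 270 [ 33.   1.   2.   0. -91. -33.]
(0.5, 0.1, 0.3) 0 [ 33.   2. -10.   0. -78.  57.]
(0.5, 0.1, 0.3) 90 [ 33.   2. -10.   0. -78. 147.]
(0.5, 0.1, 0.3) 180 [  33.    2.  -10.    0.  -78. -123.]
(0.5, 0.1, 0.3) 270 [ 33.   2. -10.   0. -78. -33.]
(0.5, -0.2, 0.35) 0 [ 137.  -80.   -1.    0. -169.  -47.]
(0.5, -0.2, 0.35) 90 [ 137.  -80.   -1.    0. -169.   43.]
(0.5, -0.2, 0.35) 180 [ -1.   4.  -1.   0. -85. -89.]
(0.5, -0.2, 0.35) 270 [ -1.   4.  -1.   0. -85.   1.]
(0.6, 0.1, 0.35) 0 [ 28.  11.   7.   0. -86.  62.]
(0.6, 0.1, 0.35) 90 [ 28.  11.   7.   0. -86. 152.]
(0.6, 0.1, 0.35) 180 [  28.   11.    7.    0.  -86. -118.]
(0.6, 0.1, 0.35) 270 [ 28.  11.   7.   0. -86. -28.]
(0.65, 0.1, 0.35) 0 [ 26.  16.  13.   0. -87.  64.]
(0.65, 0.1, 0.35) 90 [ 26.  16.  13.   0. -87. 154.]
(0.65, 0.1, 0.35) 180 [  26.   16.   13.    0.  -87. -116.]
(0.65, 0.1, 0.35) 270 [ 26.  16.  13.   0. -87. -26.]
(0.44, 0.3, 0
[... 381 characters left out ...]
4, 0.165, 0.05) 270 [ 45.  10. -36.   0. -44. -45.]
(0.46, -0.34, 0.1) 0 [-17.  16. -20.   0. -54. 107.]
(0.46, -0.34, 0.1) 90 [ -17.   16.  -20.    0.  -54. -163.]
(0.46, -0.34, 0.1) 180 [-17.  16. -20.   0. -54. -73.]
(0.46, -0.34, 0.1) 270 [-17.  16. -20.   0. -54.  17.]
(0.6, 0.23, 0.08) 0 [ 38.  23. -12.   0. -55.  52.]
(0.6, 0.23, 0.08) 90 [ 38.  23. -12.   0. -55. 142.]
(0.6, 0.23, 0.08) 180 [  38.   23.  -12.    0.  -55. -128.]
(0.6, 0.23, 0.08) 270 [ 38.  23. -12.   0. -55. -38.]
(0.63, 0, 0.2) 0 [ 18.  16.  -5.   0. -69.  72.]
(0.63, 0, 0.2) 90 [ 18.  16.  -5.   0. -69. 162.]
(0.63, 0, 0.2) 180 [  18.   16.   -5.    0.  -69. -108.]
(0.63, 0, 0.2) 270 [ 18.  16.  -5.   0. -69. -18.]
```

```bash
cat >> h.py <<'E'
def mv(p,R,maxd=150):
    q=robot.ik(p,R)
    if q is None: raise RuntimeError(f'noik {p}')
    q0=np.array(robot.read_qpos()); dq=np.abs(np.array(q)-q0).max()
    if dq>maxd: raise RuntimeError(f'flip {np.round(q)} from {np.round(q0)}')
    robot.movej(list(q))
E
python3 - <<'E'
from h import *
p=robot.read_position();robot.servo_line([p[0],p[1],.33],speed=.25)
t=robot.read_t()
mv([.5,.15,.36],Rdown(0)); print(robot.read_t()-t, robot.read_position(),robot.read_qpos())
grab('wrist','w1')
mv([.5,-.15,.36],Rdown(0)); print(robot.read_t())
grab('wrist','w2')
E
```

```text
2.1500000000000004 [0.4999838  0.15064158 0.35977209] [ 3.83126612e+01  2.23501018e+00 -1.93530003e+00 -4.68387794e-03
 -8.58487515e+01  5.17264577e+01]
4.175
```

View pics/w1.png

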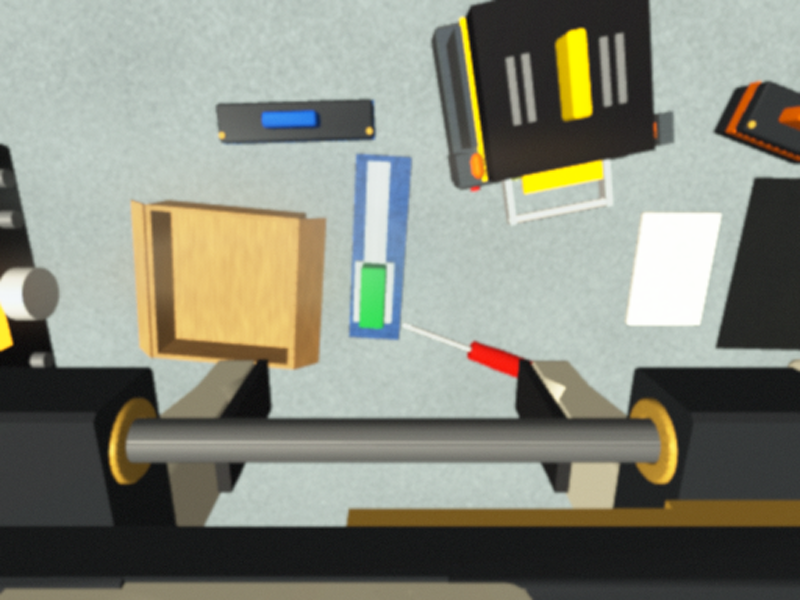

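View pics/w2.png

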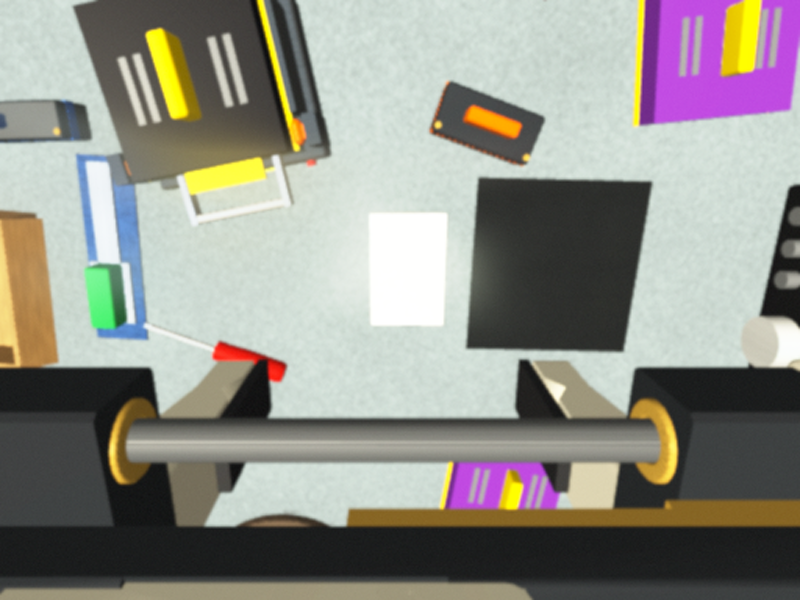

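```bash
cat >> h.py <<'E'
COL=dict(green=((50,80,60),(80,255,255)),blue=((104,90,50),(125,255,255)),yellow=((24,120,120),(34,255,255)),orange=((6,150,120),(17,255,255)),red=((0,150,80),(5,255,255)))
def cmask(im,c):
    if c=='red':
        h=hsv(im); return cv2.inRange(h,(0,150,60),(5,255,255))|cv2.inRange(h,(174,150,60),(180,255,255))
    return cv2.inRange(hsv(im),*COL[c])
def rects(name,fr,c,ztop,tol=.008,amin=30,mask=None):
    """minAreaRects (world) of colour patches whose depth is near ztop: (x,y), long side, short side, yaw of long side"""
    im,d,T,P=fr; m=cmask(im,c) if mask is None else mask
    m=(m>0)&(np.abs(P[...,2]-ztop)<tol)
    n,l,st,_=cv2.connectedComponentsWithStats(m.astype(np.uint8))
    out=[]
    for i in range(1,n):
        if st[i,4]<amin: continue
        v,u=np.nonzero(l==i)
        cs,_=cv2.findContours((l==i).astype(np.uint8),cv2.RETR_EXTERNAL,cv2.CHAIN_APPROX_NONE)
        q=max(cs,key=len)[:,0,:].astype(float)
        W=ray(name,q,T,ztop)[:,:2]
        (cx,cy),(a,b),ang=cv2.minAreaRect((W*1000).astype(np.float32))
        if a<b: a,b,ang=b,a,ang+90
        ang=(ang+90)%180-90
        out.append((np.round([cx,cy],1),round(a,1),round(b,1),round(ang,1),int(st[i,4]),(int(u.mean()/.64),int(v.mean()/.64))))
    return out
E
python3 - <<'E'
from h import *
for tag in ['w1','w2']:
    fr=load(tag,'wrist'); print(tag)
    for lab,c,z in [('handle','green',.033),('pad','blue',.003),('slimrib','blue',.078),('coverrib','yellow',.161),('lip','yellow',.1),('longrib','orange',.078)]:
        for r in rects('wrist',fr,c,z,tol=.008): print(lab,*r)
    P=fr[3]; print('desk z',np.percentile(P[...,2][P[...,2]<.02],[10,50,90]))
E
```

```text
w1
handle [429.  173.5] 69.7 26.7 -2.7 606 (371, 296)
pad [474.1 167.1] 207.7 57.7 -3.5 1600 (384, 232)
slimrib [609.2 243.6] 50.1 14.1 -88.0 377 (289, 119)
coverrib [634.   16.9] 58.8 16.1 11.0 782 (577, 73)
lip [631.3  83.4] 110.4 5.5 11.1 304 (472, 85)
lip [5.596e+02 5.000e-01] 71.1 15.0 -79.2 558 (562, 177)
desk z [-0.00077902  0.00064002  0.00502624]
w2
handle [429.  169.9] 69.4 31.2 -3.0 695 (101, 296)
pad [524.9 187.6] 115.6 29.3 -15.1 352 (86, 201)
pad [459.5 166.5] 178.3 57.4 -4.5 1010 (128, 260)
coverrib [634.   12.5] 60.2 16.0 11.2 786 (169, 73)
lip [645.5 -52.2] 108.8 6.2 11.1 327 (274, 65)
lip [ 5.616e+02 -2.000e-01] 71.1 18.1 -77.9 666 (224, 175)
longrib [ 607.1 -240.2] 49.9 14.5 71.1 129 (495, 124)
desk z [-0.00072528  0.00071167  0.00414844]
```

```bash
cat >> h.py <<'E'
from scipy.spatial.transform import Rotation as Ro
def Rz(a): return Ro.from_euler('z',a,degrees=True).as_matrix()
def Ry(a): return Ro.from_euler('y',a,degrees=True).as_matrix()
BOX=np.array([.6340,.0146,0]); BYAW=11.1
def box2w(p): return BOX+Rz(BYAW)@np.asarray(p,float)
def bar_rot(yaw,th): return Rz(yaw)@Ry(-th)
# grip: TCP in bar frame given lean beta (deg) ; g = grasp point in bar frame
def grip_T(beta,g):
    R=Ry(-beta)@Rdown(0); t=np.array(g)+R@np.array([0,0,.019]); return R,t
def tool_from_bar(yaw,th,pos,beta,g):
    B=bar_rot(yaw,th); R,t=grip_T(beta,g); return np.array(pos)+B@t, B@R
def pry_pose(th,ins,yoff=0.,lift=0.):
    """bar origin (world) with underside tangent to rail at pitch th, tip 'ins' under lip edge when th=0 (bar slides not)"""
    s=.024+ins # rail contact -> tip along bar
    ct,st=np.cos(np.radians(th)),np.sin(np.radians(th))
    c=np.array([-.108,yoff,.082])   # rail centre
    r=.004+lift
    contact=c+r*np.array([-st,0,ct])
    org=contact-(.145-s)*np.array([ct,0,st])
    return box2w(org)
E
python3 - <<'E'
from h import *
im,d,T,P=load('w1','wrist')
print('driver tip',ray('wrist',[(404*.64,325*.64)],T,.005), P[int(325*.64),int(404*.64)])
for beta in [-30,-20,-10,0,10]:
    for gx in [0,.012]:
        g=[gx,0,.025]
        row=[]
        for th,ins,lift in [(0,-.03,.006),(0,.014,.002),(0,.014,0),(15,.014,0),(28,.014,0)]:
            p,R=tool_from_bar(BYAW,th,pry_pose(th,ins,lift=lift),beta,g)
            q=robot.ik(p,R); row.append(None if q is None else list(np.round(q).astype(int)))
        p,R=tool_from_bar(-2.8,0,[.429,.1717,.003],beta,g); q=robot.ik(p,R); row.append(None if q is None else list(np.round(q).astype(int)))
        print(beta,gx,row)
E
```

```text
driver tip [[0.3866992  0.13719869 0.005     ]] [0.39066955 0.13849555 0.0162191 ]
-30 0 [[np.int64(20), np.int64(19), np.int64(-22), np.int64(-4), np.int64(-79), np.int64(83)], [np.int64(19), np.int64(23), np.int64(-17), np.int64(-4), np.int64(-80), np.int64(84)], [np.int64(19), np.int64(23), np.int64(-17), np.int64(-4), np.int64(-80), np.int64(84)], [np.int64(21), np.int64(14), np.int64(-29), np.int64(-3), np.int64(-62), np.int64(82)], [np.int64(23), np.int64(8), np.int64(-40), np.int64(-1), np.int64(-43), np.int64(79)], [np.int64(31), np.int64(31), np.int64(-11), np.int64(-17), np.int64(-74), np.int64(64)]]
-30 0.012 [[np.int64(20), np.int64(20), np.int64(-20), np.int64(-4), np.int64(-79), np.int64(83)], [np.int64(19), np.int64(24), np.int64(-15), np.int64(-4), np.int64(-81), np.int64(84)], [np.int64(19), np.int64(24), np.int64(-15), np.int64(-4), np.int64(-81), np.int64(84)], [np.int64(21), np.int64(15), np.int64(-27), np.int64(-3), np.int64(-62), np.int64(82)], [np.int64(23), np.int64(9), np.int64(-39), np.int64(-1), np.int64(-44), np.int64(79)], [np.int64(31), np.int64(32), np.
[... 2959 characters left out ...]
p.int64(-51), np.int64(5), np.int64(-40), np.int64(69)], [np.int64(26), np.int64(-4), np.int64(-47), np.int64(4), np.int64(-38), np.int64(72)], [np.int64(26), np.int64(-4), np.int64(-47), np.int64(4), np.int64(-37), np.int64(72)], None, None, [np.int64(52), np.int64(9), np.int64(-55), np.int64(22), np.int64(-22), np.int64(15)]]
10 0.012 [[np.int64(28), np.int64(-9), np.int64(-50), np.int64(4), np.int64(-39), np.int64(70)], [np.int64(25), np.int64(-3), np.int64(-46), np.int64(4), np.int64(-38), np.int64(73)], [np.int64(25), np.int64(-3), np.int64(-46), np.int64(4), np.int64(-37), np.int64(73)], None, None, [np.int64(51), np.int64(10), np.int64(-54), np.int64(22), np.int64(-22), np.int64(17)]]
```

The handle sits at (429,172) mm with yaw -3°, and the box at about (634,15) with yaw 11°. I'll take closer views of the lip, rail and bar before gripping.

```bash
python3 - <<'E'
from h import *
mv([.56,.0,.28],Rdown(BYAW)); fr=grab('wrist','w3')
for r in rects('wrist',fr,'yellow',.100,tol=.006): print('lip',*r)
for r in rects('wrist',fr,'yellow',.161,tol=.006): print('rib',*r)
mv([.45,.17,.22],Rdown(-3)); fr=grab('wrist','w4')
for r in rects('wrist',fr,'green',.033,tol=.006): print('handle',*r)
for r in rects('wrist',fr,'blue',.003,tol=.006): print('pad',*r)
print(robot.read_t())
E
```

```text
lip [ 5.585e+02 -1.000e-01] 69.6 9.8 -78.8 519 (394, 264)
rib [634.8  14.9] 57.7 13.8 11.2 911 (394, 157)
handle [428.4 173.5] 68.2 26.7 -3.0 1173 (389, 286)
pad [473.9 167. ] 207.9 58.7 -3.3 3417 (400, 194)
5.925
```

View pics/w3.png

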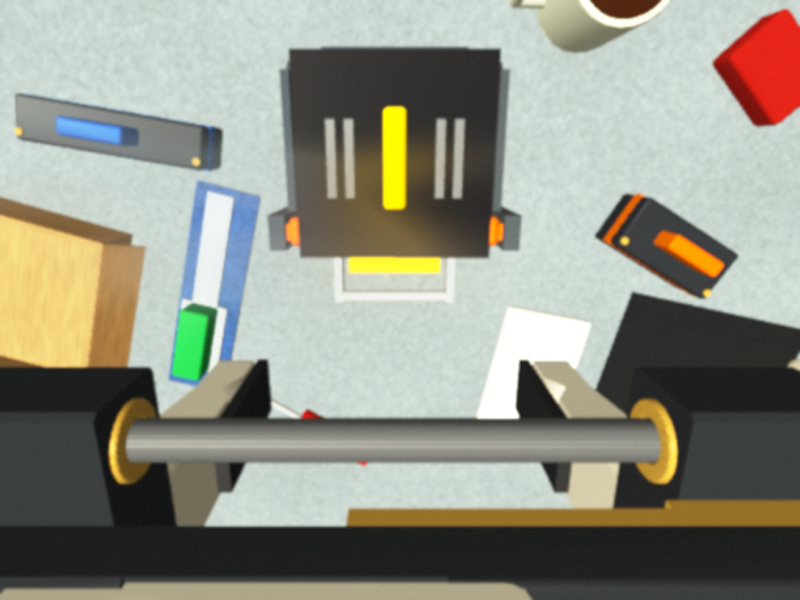

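View pics/w4.png

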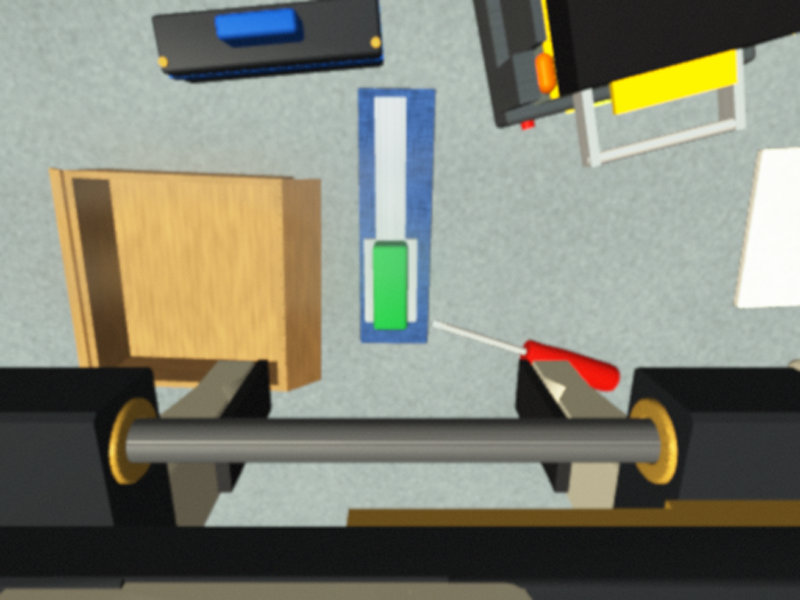

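```bash
sed -i 's/^BOX=.*/BOX=np.array([.6345,.0147,0]); BYAW=11.15/' h.py; cat >> h.py <<'E'
BETA=-22; G=[.010,0,.0265]
E
python3 - <<'E'
from h import *
im,d,T,P=load('w3','wrist')
print('rail',ray('wrist',[(394*.64,296*.64),(340*.64,296*.64),(450*.64,296*.64)],T,.086).round(4),box2w([-.108,0,.086]))
robot.move_gripper(.6); print('w',robot.read_grip_width())
bp=np.array([.4287,.173,.003])
p,R=tool_from_bar(-3,0,bp,BETA,G)
print(p)
mv(p+[0,0,.1],R)
f0=robot.read_force()
robot.servo_line(p+[0,0,.03],speed=.1)
robot.servo_line(p,speed=.03); print('dF',np.round(np.array(robot.read_force())-f0,1),robot.read_position())
robot.move_gripper(0); print('w',robot.read_grip_width()*88, np.round(np.array(robot.read_force())-f0,1),robot.read_t())
fr=grab('wrist','w5')
E
```

```text
rail [[ 0.5296 -0.006   0.086 ]
 [ 0.5211  0.037   0.086 ]
 [ 0.5384 -0.0507  0.086 ]] [ 0.52853858 -0.00618485  0.086     ]
w 0.600349902982971
[0.43157852 0.17284914 0.01188351]
dF [ 0.2 -1.2  0.4] [0.43170827 0.17290126 0.01202484]
w 0.21738220123024757 [-0.1 -0.8 -0.8] 10.2333
```

View pics/w5.png

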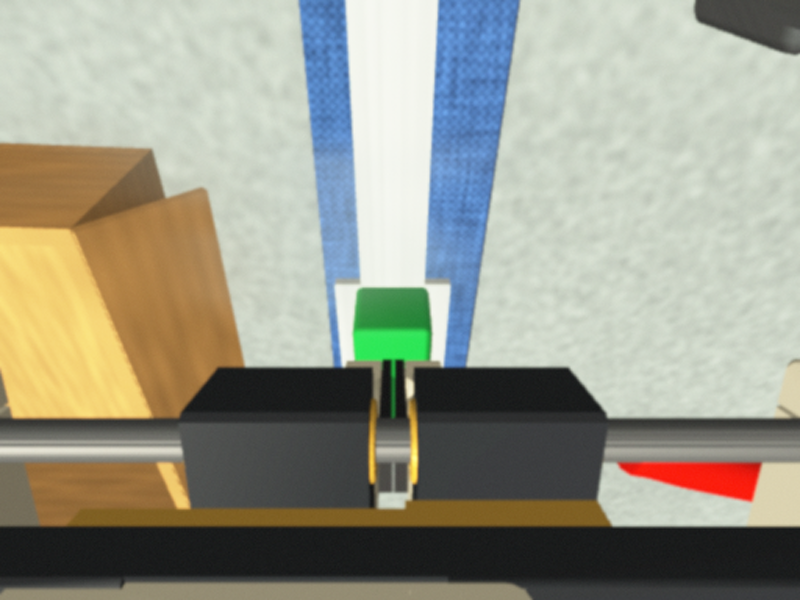

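```bash
python3 - <<'E'
from h import *
p=robot.read_position()
robot.servo_line(np.array(p)+[0,0,.15],speed=.12); print(robot.read_force(),robot.read_grip_width())
grab('wrist','w6'); im,d,T,P=grab('side','s6'); cv2.imwrite('pics/s6c.png',cv2.resize(im[60:260,120:400,::-1],(800,571),interpolation=cv2.INTER_CUBIC))
E
```

```text
[-0.27961314  0.09402758  0.17067098] 0.006467819089702118
```

View pics/w6.png

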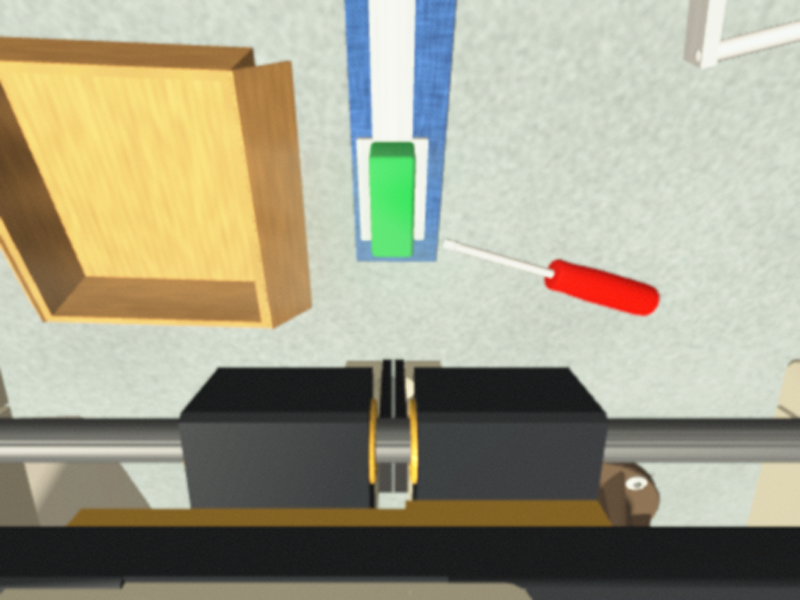

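View pics/s6c.png

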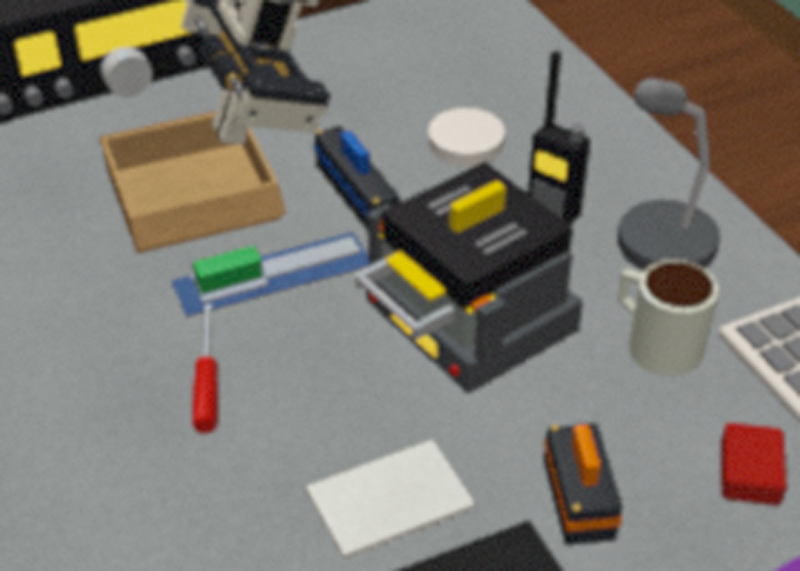

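```bash
python3 - <<'E'
from h import *
im,d,T,P=load('w5','wrist')
for v in [290,310,330,345,355,365,375,385,400]:
    print(v,[ (round(float(d[int(v*.64),int(u*.64)]),3),P[int(v*.64),int(u*.64)].round(3)) for u in (393,360)])
fr=load('w6','wrist')
for r in rects('wrist',fr,'green',.033,tol=.006): print('handle',*r)
t=robot.read_t()
robot.move_gripper(.6);print(robot.read_t()-t,robot.read_grip_width()); t=robot.read_t();robot.move_gripper(.3);print(robot.read_t()-t,robot.read_grip_width()); grab('wrist','w7'); t=robot.read_t(); robot.move_gripper(0);print(robot.read_t()-t,robot.read_grip_width());robot.dwell(.3);print(robot.read_grip_width())
E
```

```text
290 [(0.186, array([0.461, 0.172, 0.008])), (0.185, array([0.463, 0.184, 0.008]))]
310 [(0.175, array([0.463, 0.172, 0.021])), (0.176, array([0.462, 0.184, 0.02 ]))]
330 [(0.167, array([0.462, 0.172, 0.032])), (0.168, array([0.462, 0.183, 0.031]))]
345 [(0.169, array([0.457, 0.172, 0.033])), (0.168, array([0.458, 0.183, 0.034]))]
355 [(0.172, array([0.452, 0.172, 0.033])), (0.172, array([0.452, 0.184, 0.033]))]
365 [(0.175, array([0.447, 0.173, 0.033])), (0.163, array([0.456, 0.183, 0.041]))]
375 [(0.18, array([0.44 , 0.173, 0.032])), (0.091, array([0.507, 0.175, 0.094]))]
385 [(0.182, array([0.436, 0.173, 0.033])), (0.088, array([0.508, 0.175, 0.097]))]
400 [(0.188, array([0.427, 0.174, 0.033])), (0.081, array([0.51 , 0.175, 0.103]))]
handle [429.4 173.6] 70.9 26.9 -2.6 1826 (391, 203)
1.0084 0.6013184324161888
0.6832999999999991 0.30045237468898056
0.6582999999999988 0.0018489150368345066
0.004019539511357804
```

View pics/w7.png

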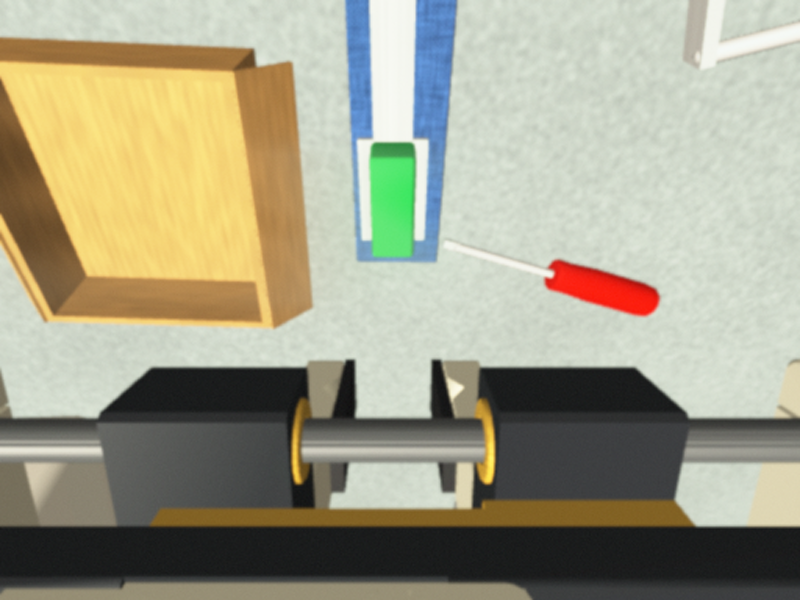

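```bash
python3 - <<'E'
from h import *
im,d,T,P=load('w7','wrist'); Tc=robot.camera_info('wrist')['T_tool_cam']
Q=cloud('wrist',d,Tc)
for u,v in [(325,365),(325,380),(348,366),(348,380),(346,420),(346,470),(340,488),(437,366),(437,420),(460,366),(390,440)]:
    print(u,v,Q[int(v*.64),int(u*.64)].round(4))
print(robot.read_grip_width(),robot.read_position())
E
```

```text
325 365 [ 0.0108 -0.0231 -0.0357]
325 380 [ 0.0118 -0.0212 -0.0495]
348 366 [ 0.0094 -0.0159 -0.0339]
348 380 [ 0.01   -0.0149 -0.0459]
346 420 [ 0.032  -0.009  -0.1076]
346 470 [-0.0048 -0.0134 -0.0712]
340 488 [-0.0077 -0.0148 -0.0753]
437 366 [ 0.0099  0.0143 -0.0349]
437 420 [ 0.032   0.0075 -0.1076]
460 366 [ 0.0116  0.0217 -0.0387]
390 440 [ 0.03   -0.001  -0.1111]
0.004019539511357804 [0.43155516 0.1728263  0.16186808]
```

```bash
python3 - <<'E'
from h import *
def proj(n,p):
    i=robot.camera_info(n);f,cx,cy=K(i);c=(i['view']@np.append(p,1));return np.array([cx+f*c[0]/c[2],cy+f*c[1]/c[2]]),c[2]
p=np.array(robot.read_position());R=np.array(robot.read_tcp_rot());print(p,R.round(3))
im,d,T,P=grab('side','s8')
c=im[40:180,140:300,::-1].copy(); c=cv2.resize(c,(800,700)[:2],interpolation=cv2.INTER_CUBIC)[:600]
for k,col in [(0,(0,0,255)),(.019,(255,0,0)),(.030,(0,255,0)),(.05,(255,0,255))]:
    uv,z=proj('side',p-R[:,2]*k);print(k,uv,z,P[int(uv[1]),int(uv[0])])
    q=((uv-[140,40])*5).astype(int); cv2.circle(c,tuple(int(a) for a in q),5,col,-1)
cv2.imwrite('pics/s8c.png',c)
E
```

```text
[0.43155516 0.1728263  0.16186808] [[ 0.926 -0.052 -0.374]
 [-0.049 -0.999  0.02 ]
 [-0.375  0.    -0.927]]
0 [196.7078841  116.55542659] 1.3002337846666003 [0.48799921 0.37077279 0.00991346]
0.019 [198.53788738 110.85244303] 1.2894783822586053 [0.50694817 0.40258621 0.00728122]
0.03 [199.61138378 107.50702151] 1.2832515703381873 [0.43656707 0.15712809 0.20330694]
0.05 [201.59012375 101.34051805] 1.2719300941192455 [0.44358706 0.15558762 0.22182991]
```

View pics/s8c.png

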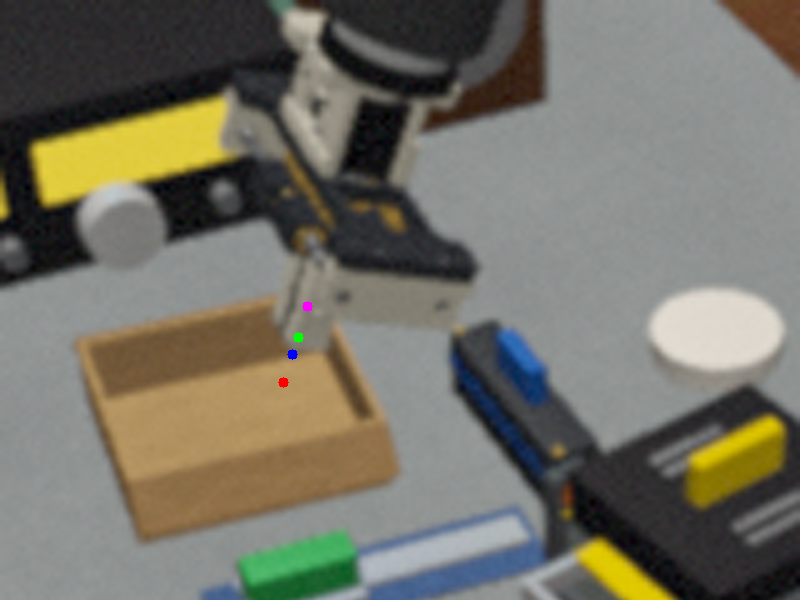

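The side view shows the real fingertips ending about 28 mm short of the reported TCP: the tip is near side px (198,108), while the TCP projects to (197,117). So the fingers closed above the handle. A light touch on bare desk will calibrate the offset.

```bash
python3 - <<'E'
from h import *
R=Rdown(0)
mv([.46,.06,.12],R); robot.servo_line([.46,.06,.0],speed=.15)
robot.dwell(.2); f0=np.array(robot.read_force()); print(f0)
z=0.0
while z>-.045:
    z-=.001 
    try: robot.servo_line([.46,.06,z],speed=.02)
    except Exception as e: print('exc',repr(e)); break
    f=np.array(robot.read_force())-f0
    if abs(f[2])>2: break
print(z,f,robot.read_position(),robot.read_t())
robot.servo_line([.46,.06,.1],speed=.2)
E
```

```text
[-4.15475613e-01 -3.48265381e-04  1.00424718e-01]
-0.02900000000000002 [-3.48449525  0.96843535 14.36024322] [ 0.46006436  0.05999521 -0.02815119] 23.4833
```

Desk contact came at TCP z = -28 mm, so the tips are 28 mm behind the reported TCP. I'll build that offset into all grasps, recheck the pry path and grip again.

```bash
cat >> h.py <<'E'
OFF=.028
def grip_T(beta,g):
    R=Ry(-beta)@Rdown(0); t=np.array(g)+R@np.array([0,0,.019+OFF]); return R,t
E
python3 - <<'E'
from h import *
for BETA in [-30,-25,-22,-18]:
    row=[]
    for th,ins,lift in [(0,-.04,.03),(0,-.03,.006),(0,.014,.002),(15,.014,0),(28,.014,0),(32,.014,0)]:
        p,R=tool_from_bar(BYAW,th,pry_pose(th,ins,lift=lift),BETA,G)
        q=robot.ik(p,R); row.append(None if q is None else [int(round(a)) for a in q])
    p,R=tool_from_bar(-3,0,[.4287,.173,.003],BETA,G); q=robot.ik(p,R); row.append(None if q is None else [int(round(a)) for a in q])
    print(BETA,row)
E
```

```text
-30 [[20, 18, -23, -5, -78, 83], [20, 20, -24, -4, -76, 84], [19, 24, -18, -4, -77, 84], [21, 16, -30, -3, -58, 82], [23, 11, -41, -1, -40, 79], [23, 10, -45, 1, -34, 77], [31, 32, -12, -17, -72, 65]]
-25 [[21, 15, -26, -4, -74, 83], [20, 17, -26, -4, -71, 83], [20, 21, -21, -4, -73, 83], [21, 13, -33, -2, -53, 81], [24, 8, -45, 1, -33, 77], [24, 7, -50, 4, -26, 74], [33, 30, -16, -16, -66, 63]]
-22 [[21, 13, -28, -4, -71, 82], [21, 15, -28, -4, -68, 83], [20, 19, -23, -3, -70, 83], [22, 12, -36, -2, -50, 80], [24, 7, -48, 3, -29, 75], [25, 6, -53, 7, -21, 70], [34, 28, -18, -15, -63, 62]]
-18 [[21, 10, -30, -3, -68, 82], [21, 13, -31, -3, -65, 82], [20, 17, -26, -3, -66, 83], [23, 9, -39, -1, -45, 79], [25, 5, -53, 6, -23, 71], None, [36, 26, -22, -13, -58, 60]]
```

```bash
cat >> h.py <<'E'
BETA=-25; G=[.010,0,.0275]
E
python3 - <<'E'
from h import *
robot.move_gripper(.6)
bp=np.array([.4290,.1732,.003])
p,R=tool_from_bar(-2.9,0,bp,BETA,G)
mv(p+[0,0,.08],R)
f0=np.array(robot.read_force())
robot.servo_line(p+[0,0,.02],speed=.12)
robot.servo_line(p,speed=.03); print('dF',np.round(np.array(robot.read_force())-f0,1),robot.read_position())
robot.move_gripper(0); print('w',robot.read_grip_width()*88, np.round(np.array(robot.read_force())-f0,1),robot.read_t())
robot.servo_line(p+[0,0,.06],speed=.08); print(robot.read_grip_width()*88,np.round(np.array(robot.read_force())-f0,1))
grab('wrist','w9')
E
```

```text
dF [ 0.4  1.5 -0.1] [ 0.41920502  0.1736766  -0.01211066]
w 27.8023115282671 [-0.   0.5  0.8] 27.8333
27.890502495760337 [ 0.3  0.2 -3.1]
```

View pics/w9.png

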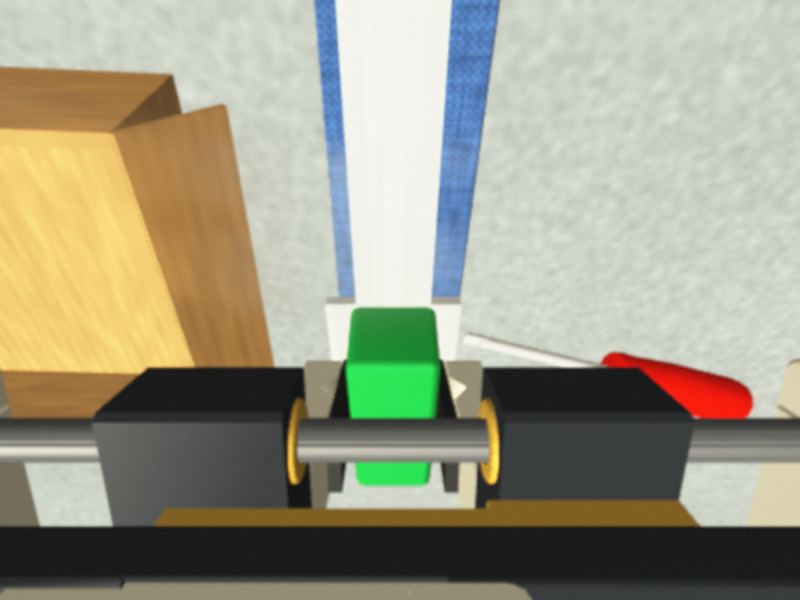

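```bash
python3 - <<'E'
from h import *
im,d,T,P=load('w9','wrist')
for v in [10,60,120,180,240,290,305]: print('blade',v,P[int(v*.64),int(395*.64)].round(4))
for v in [370,395,410,468,480]: print('top',v,P[int(v*.64),int(393*.64)].round(4))
print(robot.read_position())
E
```

```text
blade 10 [0.546  0.1672 0.0658]
blade 60 [0.5365 0.1677 0.067 ]
blade 120 [0.5232 0.1684 0.0669]
blade 180 [0.5068 0.1692 0.0662]
blade 240 [0.4881 0.1701 0.0665]
blade 290 [0.4695 0.171  0.0669]
blade 305 [0.4622 0.1714 0.0662]
top 370 [0.4599 0.172  0.0913]
top 395 [0.4503 0.1725 0.0929]
top 410 [0.4423 0.1729 0.0928]
top 468 [0.4085 0.1747 0.0933]
top 480 [0.3993 0.1751 0.0931]
[0.41871476 0.17351161 0.04744199]
```

```bash
python3 - <<'E'
from h import *
A=lambda th,ins,lift,yo=0: tool_from_bar(BYAW,th,pry_pose(th,ins,lift=lift,yoff=yo),BETA,G)
p=np.array(robot.read_position()); robot.servo_line(p+[0,0,.08],speed=.15)
p1,R1=A(0,-.035,.054); mv(p1,R1)
p2,_=A(0,-.035,.010); robot.servo_line(p2,speed=.1)
p2,_=A(0,-.012,.010); robot.servo_line(p2,speed=.06)
robot.dwell(.2)
print(robot.read_t(),robot.read_force(),robot.read_position(),p2,robot.read_grip_width()*88)
grab('wrist','w10'); im,_,_,_=grab('side','s10'); cv2.imwrite('pics/s10c.png',cv2.resize(im[80:230,190:390,::-1],(800,600),interpolation=cv2.INTER_CUBIC))
E
```

```text
31.65 [ 0.09359321  0.66504161 -2.48490503] [ 0.38806421 -0.03388885  0.0809299 ] [ 0.38837216 -0.03381145  0.08090353] 27.94902306627153
```

View pics/w10.png

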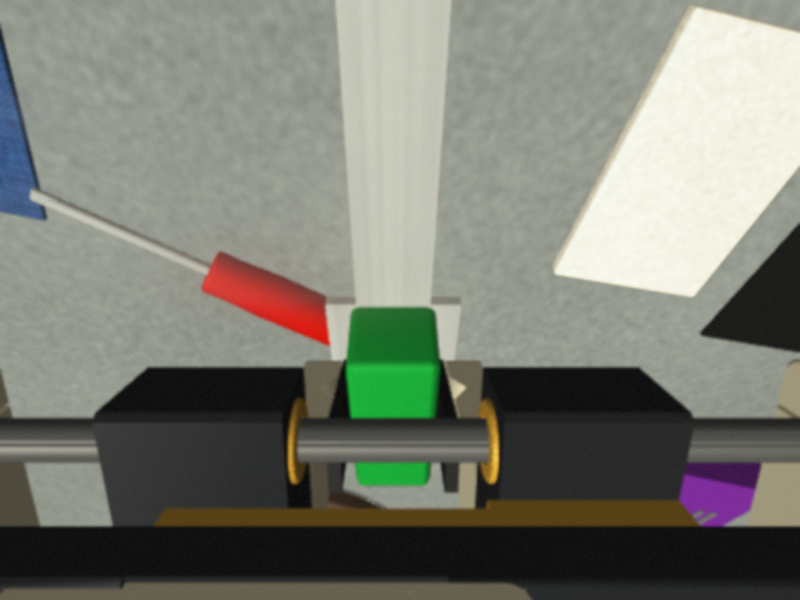

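View pics/s10c.png

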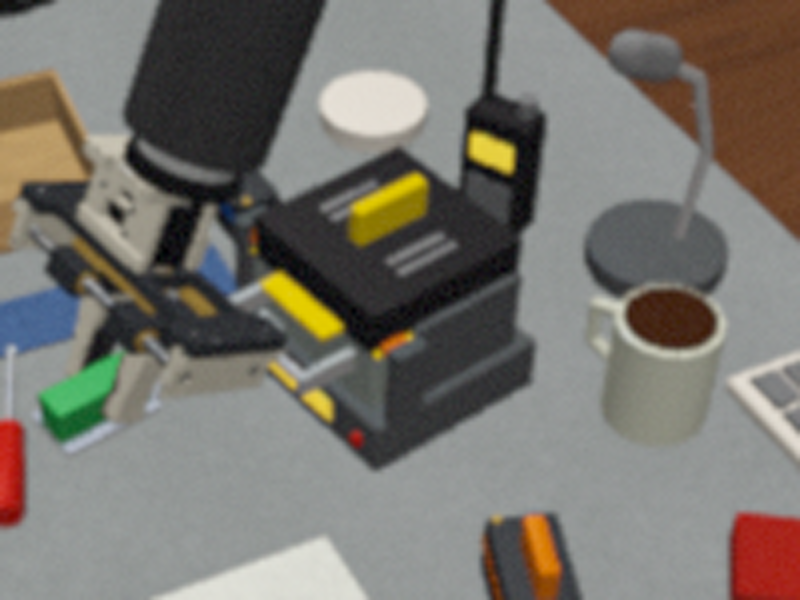

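```bash
python3 - <<'E'
from h import *
z=np.load('pics/w10.npz'); p2,R2=tool_from_bar(BYAW,0,pry_pose(0,-.012,lift=.010),BETA,G)
org=pry_pose(0,-.012,lift=.010); B=bar_rot(BYAW,0)
P=cloud('wrist',z['d'],z['T'])
Q=(P-org)@B
for v in range(304,372,8): print(v,Q[int(v*.64),int(393*.64)].round(4))
for v in (470,478,482,486): print(v,Q[int(v*.64),int(393*.64)].round(4))
E
```

```text
304 [0.0344 0.0004 0.0039]
312 [0.0333 0.0004 0.0064]
320 [0.0335 0.0004 0.0102]
328 [0.0329 0.0004 0.0131]
336 [0.0332 0.0004 0.0175]
344 [0.0333 0.0004 0.0208]
352 [0.0327 0.0004 0.0234]
360 [0.0331 0.0004 0.0268]
368 [0.0315 0.0004 0.0285]
470 [-0.0218  0.0004  0.0304]
478 [-0.0283  0.0004  0.0299]
482 [-0.0322  0.0004  0.0297]
486 [-0.2764  0.0006 -0.0958]
```

```bash
python3 - <<'E'
from h import *
A=lambda th,ins,lift,yo=0: tool_from_bar(BYAW,th,pry_pose(th,ins,lift=lift,yoff=yo),BETA,G)
f0=np.array(robot.read_force())
pr=lambda s: print(s,robot.read_t(),np.round(np.array(robot.read_force())-f0,1),np.round(robot.read_position(),4),round(robot.read_grip_width()*88,1))
p,R=A(0,-.012,.002); robot.servo_line(p,speed=.04); pr('low')
for ins in [-.006,0,.005,.010,.0155]:
    p,R=A(0,ins,.002); robot.servo_line(p,speed=.04); pr(ins)
    if abs(np.array(robot.read_force())-f0).max()>6: print('stop'); break
p,R=A(0,.0155,.0); robot.servo_line(p,speed=.03); pr('rail')
im,_,_,_=grab('scene','c11'); cv2.imwrite('pics/c11c.png',cv2.resize(im[150:270,220:380,::-1],(800,600),interpolation=cv2.INTER_CUBIC))
E
```

```text
low 32.1 [-0.2 -0.1 -0.6] [ 0.3881 -0.0339  0.0726] 27.9
-0.006 32.4 [ 0.5 -0.2 -0. ] [ 0.3947 -0.0326  0.0729] 28.1
0 32.7 [-1.3 -0.8 -0.6] [ 0.4004 -0.0314  0.0729] 27.7
0.005 32.975 [-0.4 -1.3  0.1] [ 0.4053 -0.0305  0.0729] 28.1
0.01 33.25 [-0.1 -1.2  0.3] [ 0.4102 -0.0295  0.0729] 27.9
0.0155 33.5417 [-0.3 -0.7 -0.7] [ 0.4156 -0.0284  0.0728] 27.7
rail 33.7917 [ 0.5 -0.3  0.8] [ 0.4154 -0.0285  0.0708] 27.7
```

```bash
python3 - <<'E'
from h import *
A=lambda th,ins,lift,yo=0: tool_from_bar(BYAW,th,pry_pose(th,ins,lift=lift,yoff=yo),BETA,G)
f0=np.array([.1,.4,-2.5])
pr=lambda s: print(s,round(robot.read_t(),2),np.round(np.array(robot.read_force())-f0,1),np.round(robot.read_position(),4),round(robot.read_grip_width()*88,1))
for th in [4,8,11,14,16]:
    p,R=A(th,.0155,0); robot.servo_line(p,R,speed=.03); pr(th)
    if np.linalg.norm(np.array(robot.read_force())-f0)>35: print('stop'); break
im,_,_,_=grab('side','s12'); cv2.imwrite('pics/s12c.png',cv2.resize(im[80:230,190:390,::-1],(800,600),interpolation=cv2.INTER_CUBIC))
grab('wrist','w12')
E
```

```text
4 34.26 [-0.1  0.8  0.9] [ 0.4161 -0.0284  0.0632] 27.8
8 34.67 [-0.4 -0.3  1.4] [ 0.4178 -0.028   0.0552] 27.5
11 35.02 [ 2.9 -0.2  0.6] [ 0.4204 -0.0275  0.0495] 28.1
14 35.38 [ 4.2 -0.1  2.2] [ 0.4223 -0.0271  0.0438] 27.9
16 35.66 [-1.  -0.8  1.5] [ 0.4213 -0.0274  0.0393] 27.9
```

View pics/s12c.png

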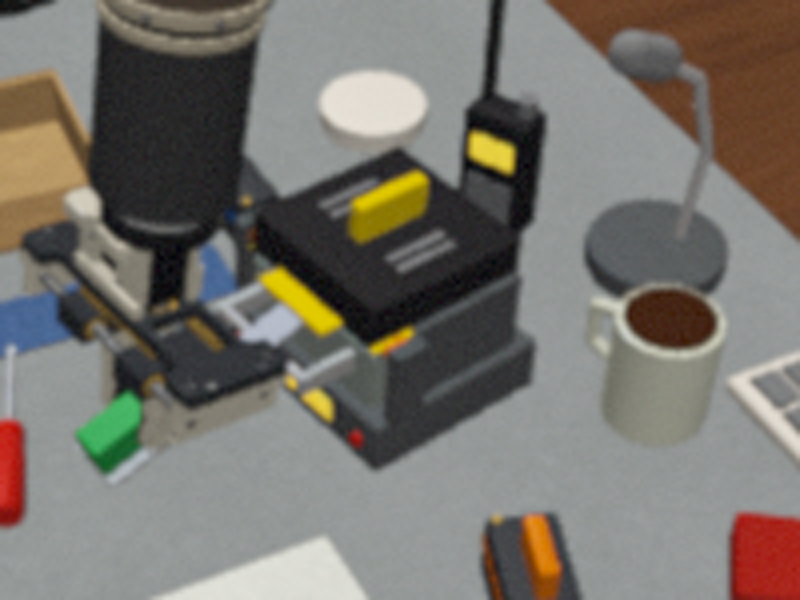

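View pics/w12.png

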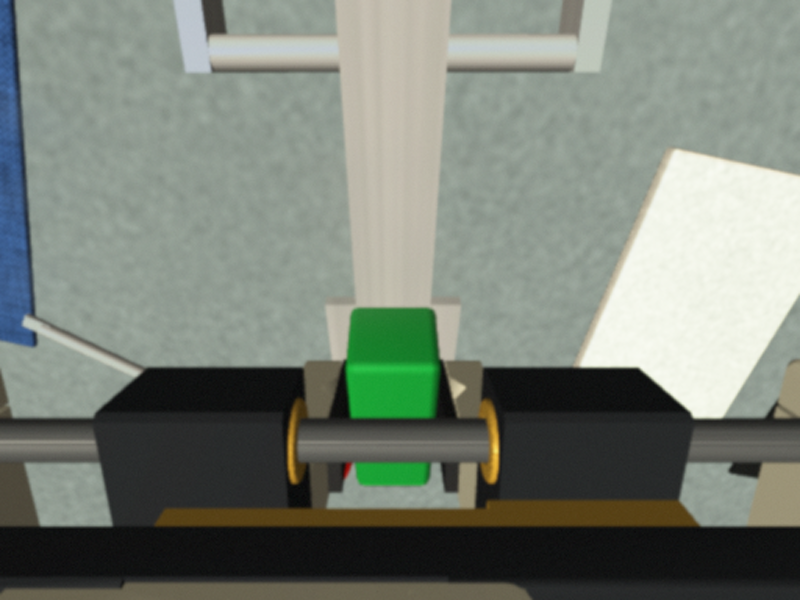

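```bash
python3 - <<'E'
from h import *
A=lambda th,ins,lift,yo=0: tool_from_bar(BYAW,th,pry_pose(th,ins,lift=lift,yoff=yo),BETA,G)
f0=np.array([.1,.4,-2.5])
pr=lambda s: print(s,round(robot.read_t(),2),np.round(np.array(robot.read_force())-f0,1),np.round(robot.read_position(),4),round(robot.read_grip_width()*88,1))
for th in [18,20,22,24,26]:
    p,R=A(th,.0155,0); robot.servo_line(p,R,speed=.025); pr(th)
    if np.linalg.norm(np.array(robot.read_force())-f0)>35: print('stop'); break
im,_,_,_=grab('side','s13'); cv2.imwrite('pics/s13c.png',cv2.resize(im[80:230,190:390,::-1],(800,600),interpolation=cv2.INTER_CUBIC))
E
```

```text
18 36.07 [ 1.  -0.7  0.5] [ 0.4241 -0.0268  0.0359] 28.2
20 36.38 [ 0.3 -0.6  1.1] [ 0.4258 -0.0265  0.0323] 27.6
22 36.68 [ 1.2 -0.8  1.5] [ 0.4274 -0.0261  0.0286] 28.2
24 36.99 [ 0.3 -0.7  1.1] [ 0.4289 -0.0258  0.0249] 28.1
26 37.3 [ 0.4 -1.5  0.6] [ 0.4314 -0.0254  0.0215] 27.7
```

View pics/s13c.png

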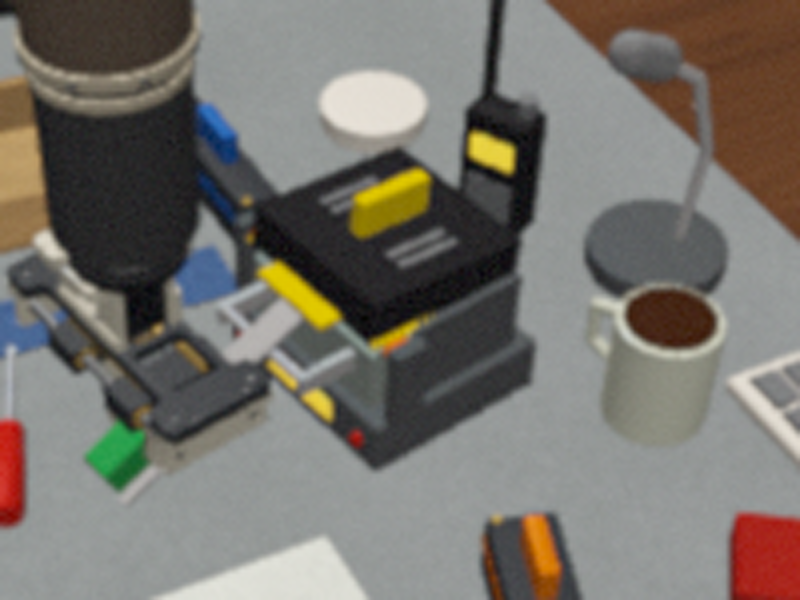

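The cover's front has come up: the lip is at crop (300,293) and the yellow flange now shows at (405,335). I'll go a little further so that the noses spring under the flanges.

```bash
python3 - <<'E'
from h import *
A=lambda th,ins,lift,yo=0: tool_from_bar(BYAW,th,pry_pose(th,ins,lift=lift,yoff=yo),BETA,G)
f0=np.array([.1,.4,-2.5])
pr=lambda s: print(s,round(robot.read_t(),2),np.round(np.array(robot.read_force())-f0,1),np.round(robot.read_position(),4),round(robot.read_grip_width()*88,1))
for th in [27,28,29]:
    p,R=A(th,.0155,0); robot.servo_line(p,R,speed=.025); pr(th)
    if np.linalg.norm(np.array(robot.read_force())-f0)>35: print('stop'); break
for n in ['side','scene']:
    im,d,T,P=grab(n,n+'14')
    m=cmask(im,'yellow'); 
    if n=='side': cv2.imwrite('pics/s14c.png',cv2.resize(im[80:230,190:390,::-1],(800,600),interpolation=cv2.INTER_CUBIC))
    else: cv2.imwrite('pics/c14c.png',cv2.resize(im[150:270,220:380,::-1],(800,600),interpolation=cv2.INTER_CUBIC))
E
```

```text
27 37.6 [ 0.7 -0.7  0.3] [ 0.4326 -0.0251  0.0198] 27.5
28 37.85 [ 0.3 -0.6  0.2] [ 0.4334 -0.025   0.0181] 28.1
29 38.1 [ 0.3 -0.8 -0.2] [ 0.4345 -0.0248  0.0164] 28.0
```

View pics/s14c.png

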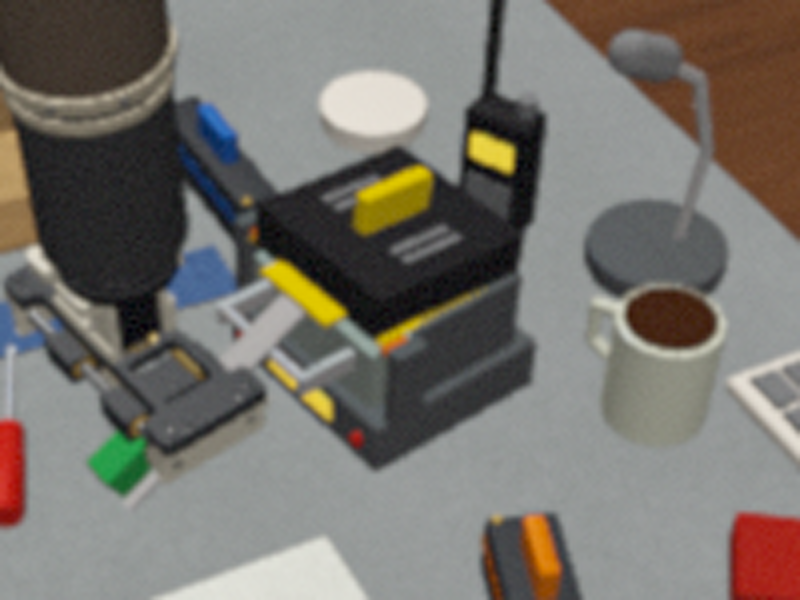

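View pics/c14c.png

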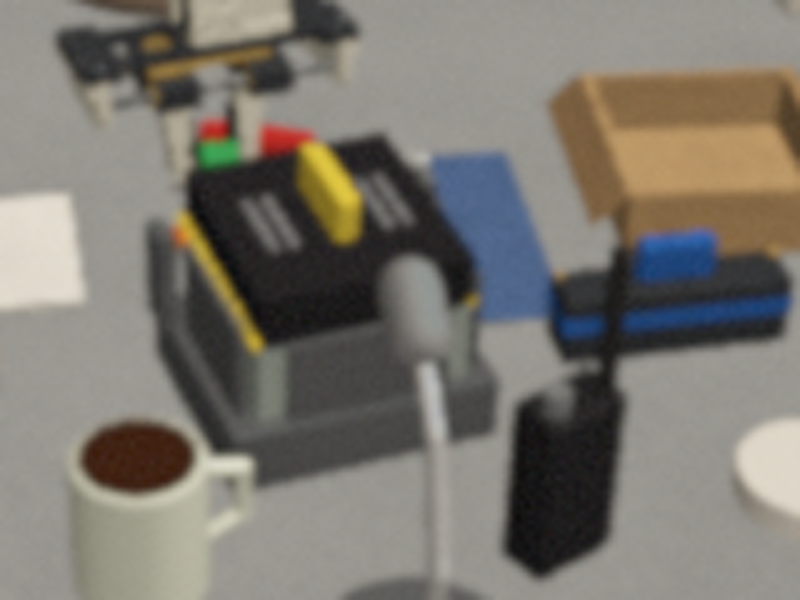

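```bash
python3 - <<'E'
from h import *
A=lambda th,ins,lift,yo=0: tool_from_bar(BYAW,th,pry_pose(th,ins,lift=lift,yoff=yo),BETA,G)
f0=np.array([.1,.4,-2.5])
pr=lambda s: print(s,round(robot.read_t(),2),np.round(np.array(robot.read_force())-f0,1),np.round(robot.read_position(),4),round(robot.read_grip_width()*88,1))
for th in [30.5,24,18,12,6]:
    p,R=A(th,.0155,0.0008); robot.servo_line(p,R,speed=.05); pr(th)
im,d,T,P=grab('side','s15'); cv2.imwrite('pics/s15c.png',cv2.resize(im[80:230,190:390,::-1],(800,600),interpolation=cv2.INTER_CUBIC))
E
```

```text
30.5 38.45 [ 0.2 -0.6  0.8] [ 0.4356 -0.0246  0.0145] 28.1
24 38.87 [-0.4 -0.2  0.6] [ 0.4296 -0.0256  0.0254] 27.9
18 39.26 [-0.9  0.3  1.2] [ 0.4236 -0.0269  0.0359] 28.0
12 39.65 [-0.4 -1.3  1. ] [ 0.4194 -0.0277  0.0472] 27.7
6 40.04 [-0.6 -1.2 -0.4] [ 0.4166 -0.0282  0.059 ] 27.9
```

View pics/s15c.png

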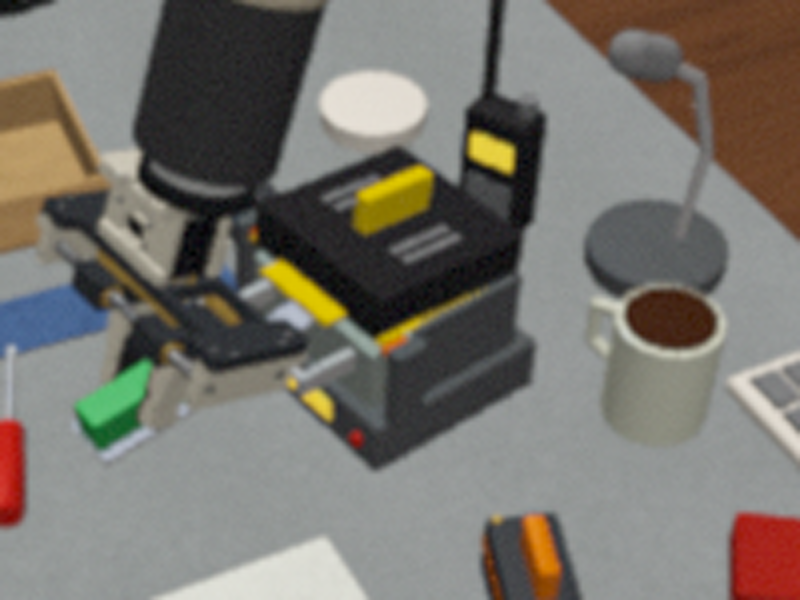

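The cover stays up in front with the bar lowered: the orange nose at crop (397,345) is under the yellow flange. Now I'll withdraw the bar and lay it back.

```bash
python3 - <<'E'
from h import *
A=lambda th,ins,lift,yo=0: tool_from_bar(BYAW,th,pry_pose(th,ins,lift=lift,yoff=yo),BETA,G)
p,R=A(2,.0155,.002); robot.servo_line(p,R,speed=.05)
p,R=A(2,-.014,.003); robot.servo_line(p,R,speed=.08)
p,R=A(0,-.030,.054); robot.servo_line(p,R,speed=.1)
robot.dwell(.1)
im,d,T,P=grab('wrist','w16')
Q=(P-pry_pose(0,-.030,lift=.054))@bar_rot(BYAW,0)
for v in range(312,372,12): print(v,Q[int(v*.64),int(393*.64)].round(4))
for v in (10,60,120,180,240,280): print('blade',Q[int(v*.64),int(393*.64)].round(4))
for v in (385,400,470,478): print('top',Q[int(v*.64),int(393*.64)].round(4))
q=(.4285,.1725,.003)
p,R=tool_from_bar(-3.1,0,q,BETA,G)
mv(p+[0,0,.13],R); robot.servo_line(p+[0,0,.02],speed=.15)
f0=np.array(robot.read_force()); robot.servo_line(p+[0,0,.0015],speed=.03); print(np.array(robot.read_force())-f0,robot.read_t())
grab('wrist','w17')
E
```

```text
312 [0.0332 0.0004 0.0056]
324 [0.033  0.0004 0.0112]
336 [0.0334 0.0004 0.017 ]
348 [0.0331 0.0004 0.0213]
360 [0.0324 0.0004 0.0256]
blade [0.1176 0.0003 0.0044]
blade [0.1077 0.0003 0.0033]
blade [0.0942 0.0004 0.003 ]
blade [0.0787 0.0004 0.0041]
blade [0.0589 0.0004 0.0026]
blade [0.0447 0.0004 0.0039]
top [0.0265 0.0004 0.03  ]
top [0.0181 0.0004 0.0294]
top [-0.0218  0.0004  0.0298]
top [-0.0273  0.0005  0.0298]
[-1.37597507  0.75698748  0.33623951] 44.325
```

View pics/w17.png

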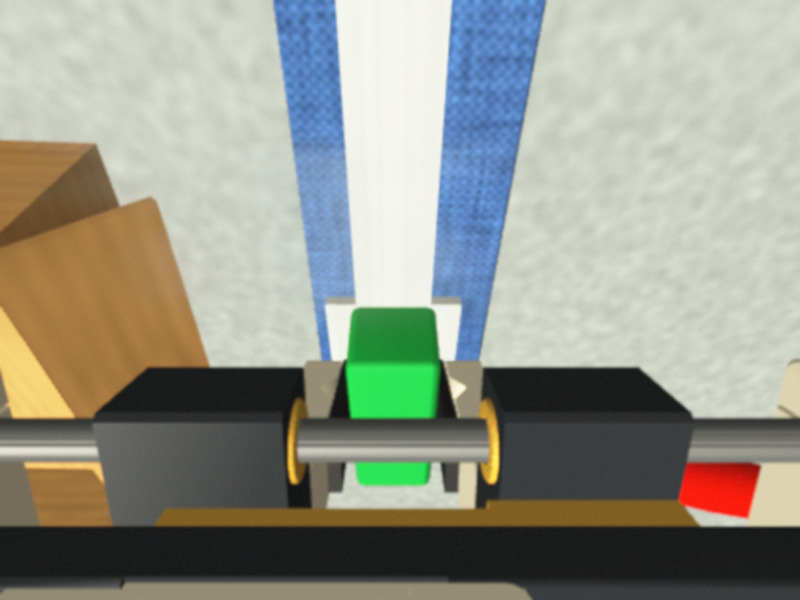

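```bash
python3 - <<'E'
from h import *
p,R=tool_from_bar(-3.1,0,(.4285,.1725,.003),BETA,G)
robot.servo_line(p+[0,0,.0003],speed=.03)
robot.move_gripper(.62); robot.servo_line(p+[0,0,.10],speed=.12)
mv([.52,.05,.28],Rdown(BYAW)); fr=grab('wrist','w18')
for c,z,l in [('green',.033,'handle'),('blue',.003,'pad'),('yellow',.163,'rib')]:
    for r in rects('wrist',fr,c,z,tol=.010): print(l,*r)
mv([.58,.0,.30],Rdown(BYAW)); im,d,T,P=grab('wrist','w19')
Q=(P-BOX)@Rz(BYAW)
m=cmask(im,'yellow')>0
r=m&(Q[...,2]>.145)&(abs(Q[...,0])<.06)&(abs(Q[...,1])<.03)
X=Q[r];X=X[X[:,2]>np.percentile(X[:,2],50)-.006]
A=np.c_[X[:,0],X[:,1],np.ones(len(X))]; s=np.linalg.lstsq(A,X[:,2],rcond=None)[0]; print('rib plane',s,np.degrees(np.arctan(s[:2])), X[:,0].min(),X[:,0].max(),X[:,1].min(),X[:,1].max(),len(X))
k=(im.max(-1)<70)&(abs(Q[...,0])<.06)&(abs(Q[...,1])<.06)&(Q[...,2]>.11)&(Q[...,2]<.15)
X=Q[k];A=np.c_[X[:,0],X[:,1],np.ones(len(X))]; s=np.linalg.lstsq(A,X[:,2],rcond=None)[0]; print('top plane',s,np.degrees(np.arctan(s[:2])),len(X),np.std(A@s-X[:,2]))
print(robot.read_t())
E
```

```text
handle [428.9 170.8] 71.1 29.2 -3.3 911 (247, 313)
pad [474.2 167. ] 207.4 58.1 -3.6 2112 (275, 238)
rib [638.9  16.8] 60.5 16.0 12.8 1263 (490, 92)
rib plane [-0.499894    6.52785123  0.17292414] [-26.56019245  81.29058008] -0.029610141628652914 0.035075073185286625 -0.005797570875605899 0.02762828408891839 921
top plane [-0.09176239 -0.01274139  0.13794856] [-5.24291512 -0.72998856] 2560 0.0007667929485869517
47.775
```

View pics/w18.png

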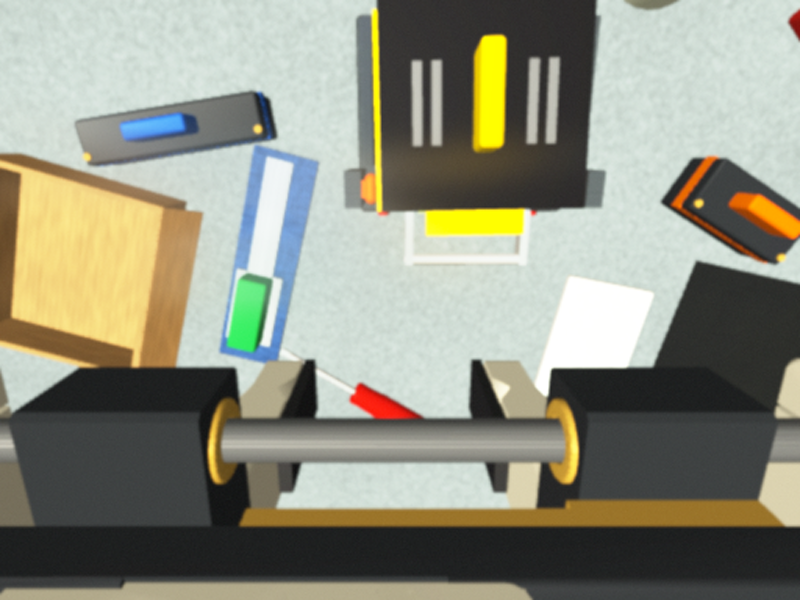

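View pics/w19.png

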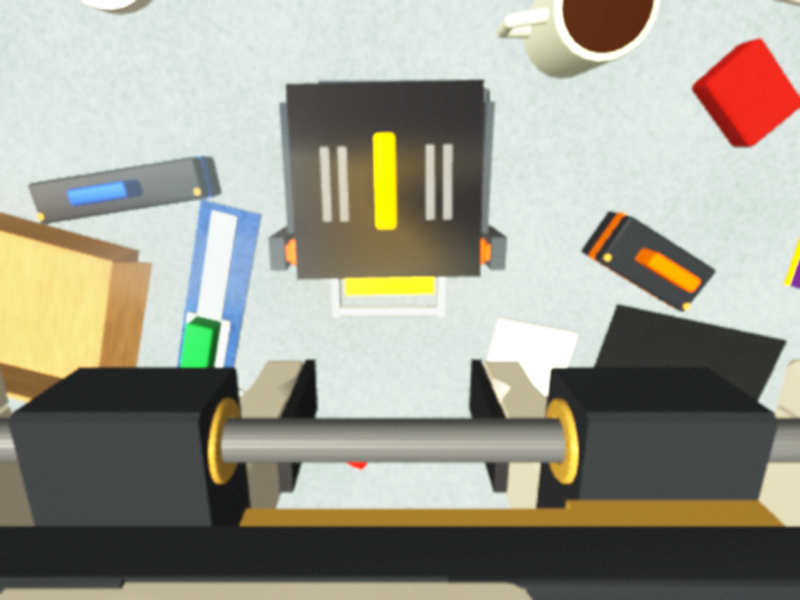

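```bash
python3 - <<'E'
from h import *
fr=load('w2','wrist'); im,d,T,P=fr
m=((im.max(-1)<75)&(abs(P[...,2]-.003)<.007)&(P[...,1]<-.15)&(P[...,0]>.33)).astype(np.uint8)*255
m=cv2.morphologyEx(m,cv2.MORPH_OPEN,np.ones((5,5)))
print(rects('wrist',fr,None,.003,mask=m,amin=2000))
im,d,T,P=load('scene0','scene')
for uv in [(165,250),(150,300),(100,250),(170,330),(165,230)]: print(uv,P[int(uv[1]*.64),int(uv[0]*.64)].round(3))
for p in [(.46,-.34,.12),(.46,-.34,.015)]:
    for a in [-90,0,90,180]:
        q=robot.ik(p,Rdown(a)); print(p,a,None if q is None else np.round(q))
E
```

```text
[(array([ 455. , -333.3]), 195.0, 185.8, -1.3, 10633, (557, 261))]
(165, 250) [ 0.284 -0.57   0.107]
(150, 300) [ 0.469 -0.571  0.089]
(100, 250) [ 0.372 -0.675  0.164]
(170, 330) [ 0.454 -0.553  0.002]
(165, 230) [-0.032 -0.645  0.008]
(0.46, -0.34, 0.12) -90 [-17.  15. -19.   0. -57.  17.]
(0.46, -0.34, 0.12) 0 [-17.  15. -19.   0. -57. 107.]
(0.46, -0.34, 0.12) 90 [ -17.   15.  -19.    0.  -57. -163.]
(0.46, -0.34, 0.12) 180 [-17.  15. -19.   0. -57. -73.]
(0.46, -0.34, 0.015) -90 [-17.  22. -25.   0. -43.  17.]
(0.46, -0.34, 0.015) 0 [-17.  22. -25.   0. -43. 107.]
(0.46, -0.34, 0.015) 90 [ -17.   22.  -25.    0.  -43. -163.]
(0.46, -0.34, 0.015) 180 [-17.  22. -25.   0. -43. -73.]
```

```bash
python3 - <<'E'
from h import *
TH=-5.2; GC=[0,0,.0585]
org=box2w([.0003,0,.1010])
p,R=tool_from_bar(BYAW,TH,org,0,GC)
n=-R[:,2]
mv(p+n*.07,R); f0=np.array(robot.read_force())
robot.servo_line(p+n*.02,speed=.12); robot.servo_line(p,speed=.03)
print('dF',np.round(np.array(robot.read_force())-f0,1))
robot.move_gripper(0); robot.dwell(.1); print('w',robot.read_grip_width()*88,np.round(np.array(robot.read_force())-f0,1))
robot.servo_line(p+[0,0,.02],speed=.05); print('w',robot.read_grip_width()*88,np.round(np.array(robot.read_force())-f0,1))
robot.servo_line(p+[0,0,.11],speed=.12); print('w',robot.read_grip_width()*88,np.round(np.array(robot.read_force())-f0,1),robot.read_t())
grab('side','s20');grab('wrist','w20')
E
```

```text
dF [ 0.7  1.  -1. ]
w 13.786631970989367 [-1.2  1.1 -0.7]
w 13.634743244079187 [ 0.2  0.6 -2.8]
w 13.877620740979708 [-0.   2.1 -2.3] 52.05
```

View pics/s20.png

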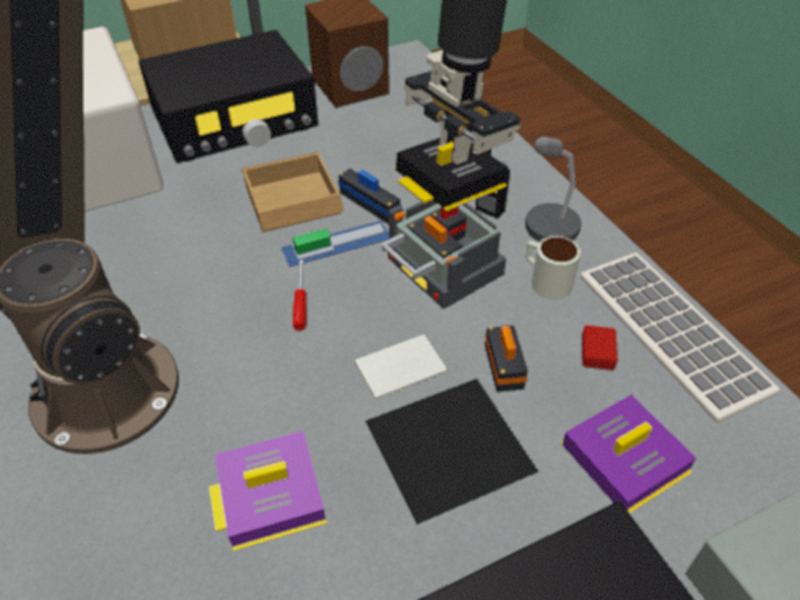

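View pics/w20.png

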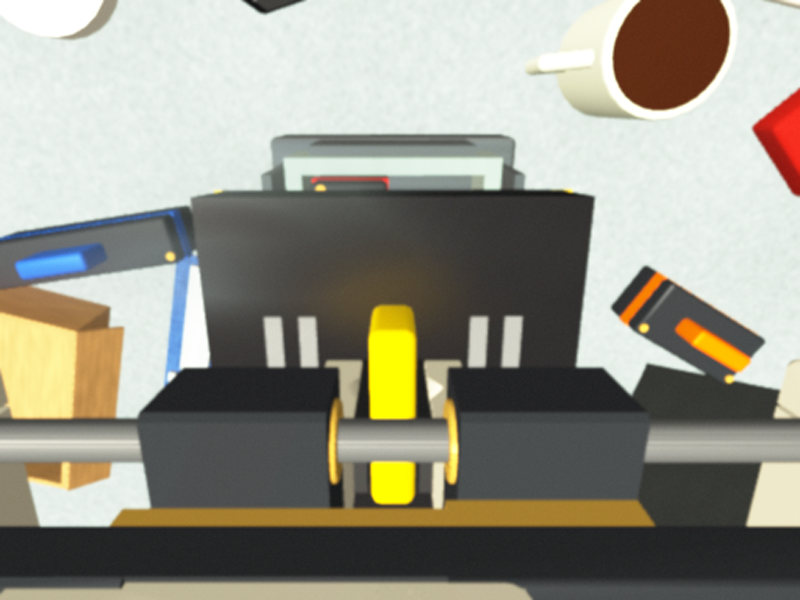

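```bash
python3 - <<'E'
from h import *
z=np.load('pics/w20.npz'); Tc=robot.camera_info('wrist')['T_tool_cam']
Q=cloud('wrist',z['d'],Tc); im=z['im']
u,v=np.meshgrid(np.arange(512),np.arange(384))
k=(im.max(-1)<75)&(u>140)&(u<365)&(v>135)&(v<225)
X=Q[k]; md=np.median(X[:,2]); X=X[abs(X[:,2]-md)<.02]
A=np.c_[X[:,0],X[:,1],np.ones(len(X))]; s=np.linalg.lstsq(A,X[:,2],rcond=None)[0]; print('top plane tool',s,np.degrees(np.arctan(s[:2])),len(X),np.std(A@s-X[:,2]))
# target
MAT=np.array([.4550,-.3330,.003]); 
p,R=tool_from_bar(-1.3,0,MAT,0,[0,0,.0585])
mv(p+[0,0,.10],R); robot.dwell(.1)
print(robot.read_position(),robot.read_force(),robot.read_t()); grab('side','s21')
E
```

```text
top plane tool [ 0.00184195 -0.00204081 -0.02516196] [ 0.10553585 -0.11692973] 10548 0.0006112538190998473
[ 0.45613391 -0.33241805  0.1147778 ] [ 0.0758853  -0.39011327 -1.53978574] 53.7667
```

View pics/s21.png

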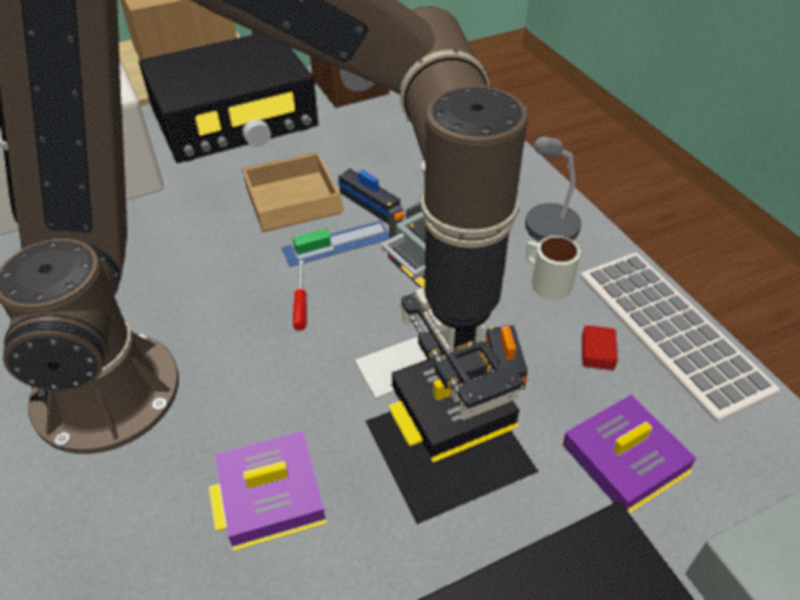

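```bash
python3 - <<'E'
from h import *
MAT=np.array([.4550,-.3330,.003]); 
p,R=tool_from_bar(-1.3,0,MAT,0,[0,0,.0585])
robot.servo_line(p+[0,0,.02],speed=.1); f0=np.array(robot.read_force())
for dz in [.006,.004,.003,.002,.001,0,-.001]:
    robot.servo_line(p+[0,0,dz],speed=.02); f=np.array(robot.read_force())-f0
    if f[2]>3: break
print(dz,f)
robot.move_gripper(.55); robot.servo_line(p+[0,0,.08],speed=.12)
mv([.47,-.30,.30],Rdown(0)); fr=grab('wrist','w22'); im,d,T,P=fr
for r in rects('wrist',fr,'yellow',.069,tol=.006): print('rib',*r)
for r in rects('wrist',fr,'orange',.078,tol=.006): print('long',*r)
m=((im.max(-1)<75)&(abs(P[...,2]-.003)<.007)&(P[...,1]<-.15)&(P[...,0]>.33)).astype(np.uint8)*255
m=cv2.morphologyEx(m,cv2.MORPH_OPEN,np.ones((3,3)))
v,u=np.nonzero(m); W=ray('wrist',np.c_[u,v],T,.003); W=W[(W[:,1]>-.45)&(W[:,0]<.58)]
print('mat x',np.percentile(W[:,0],[.5,99.5]),'y',np.percentile(W[:,1],[.5,99.5]))
print(robot.read_t())
E
```

```text
-0.001 [-1.01177263  1.06918268  7.08416415]
rib [ 654.8 -465.4] 11.7 11.0 -82.8 102 (612, 6)
rib [ 454.8 -332.7] 58.8 13.8 -1.0 420 (430, 265)
rib [ 210.2 -293. ] 18.3 11.8 -8.4 69 (386, 501)
long [ 606.9 -241.6] 49.3 14.2 70.9 210 (320, 76)
mat x [0.35586174 0.55376329] y [-0.42732319 -0.2413102 ]
59.6167
```

View pics/w22.png

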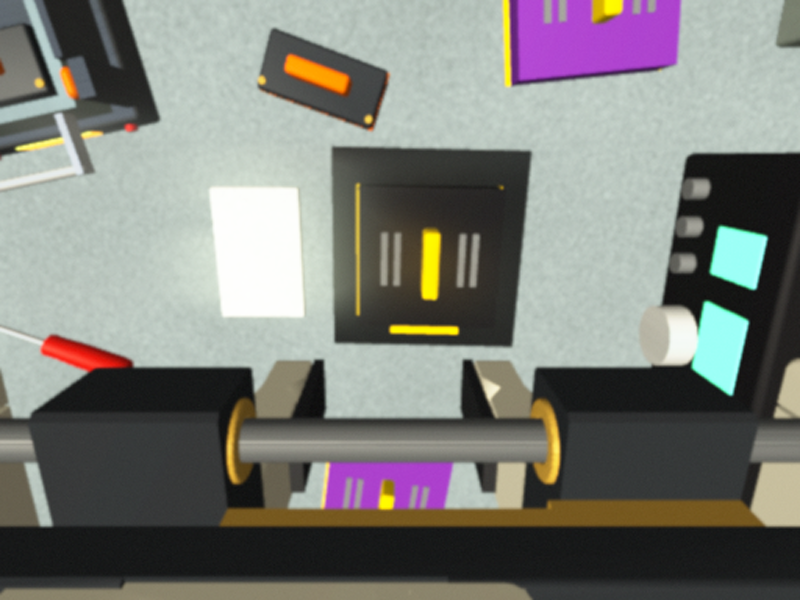

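```bash
cat >> h.py <<'E'
COL['brown']=((10,60,60),(24,200,255))
E
python3 - <<'E'
from h import *
mv([.46,.32,.36],Rdown(0)); fr=grab('wrist','w23'); im,d,T,P=fr
m=cmask(im,'brown')
print('rim',rects('wrist',fr,None,.052,tol=.004,mask=m,amin=100))
print('floor',rects('wrist',fr,None,.005,tol=.005,mask=m,amin=200))
print('slim',rects('wrist',fr,'blue',.078,tol=.006))
mv([.56,.03,.32],Rdown(BYAW)); fr=grab('wrist','w24'); im,d,T,P=fr
print('orange',rects('wrist',fr,'orange',.123,tol=.007))
print('orange',rects('wrist',fr,'orange',.078,tol=.007))
print('red',rects('wrist',fr,'red',.123,tol=.007))
print('slim',rects('wrist',fr,'blue',.078,tol=.006))
print(robot.read_t())
E
```

```text
rim [(array([507.8, 543.3]), 89.0, 17.6, -0.3, 142, (160, 188)), (array([441.6, 330.2]), 168.8, 166.2, 84.7, 2203, (381, 248))]
floor [(array([439.6, 330.4]), 156.3, 143.5, -5.4, 7177, (382, 243))]
slim [(array([580. , 246.4]), 50.0, 13.9, -70.1, 375, (474, 106))]
orange [(array([607.1,   9.2]), 48.7, 13.1, -78.6, 98, (432, 209))]
orange [(array([ 608. , -238.1]), 53.3, 14.5, 71.0, 132, (696, 253))]
red [(array([655.6,  46.7]), 34.0, 12.9, 11.0, 374, (396, 128))]
slim [(array([581.1, 244.5]), 49.9, 13.2, -70.4, 376, (151, 175))]
63.125
```

View pics/w23.png

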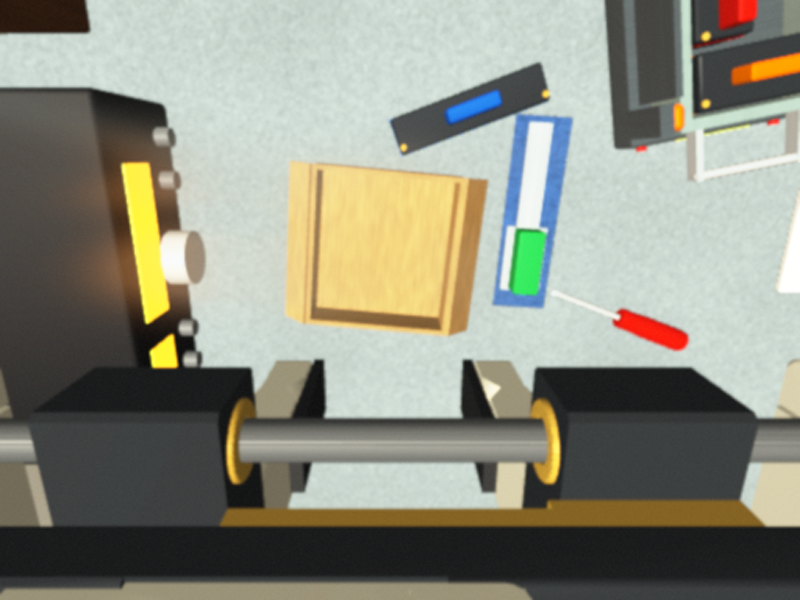

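View pics/w24.png

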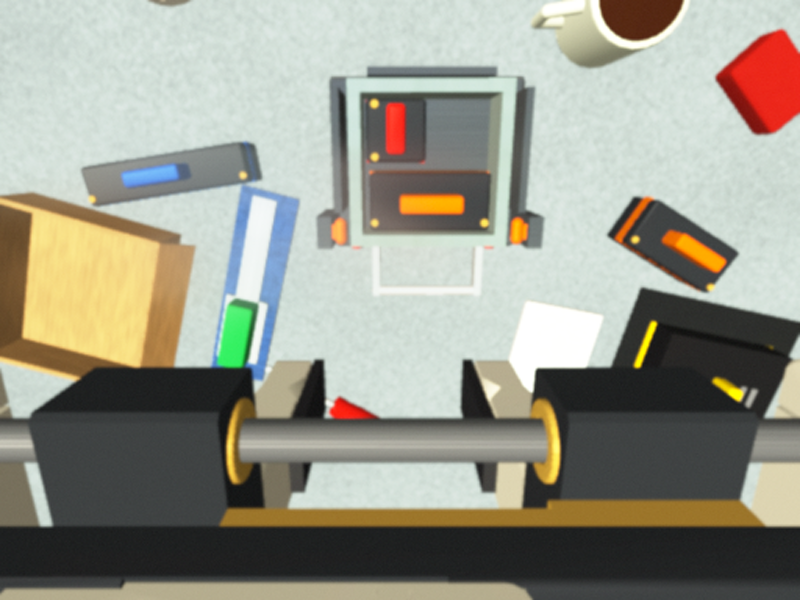

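Only one square pack is present, so there are four packs: long_a across the box's front, the cube at rear left, long_b, and slim. The slim pack has been knocked to (580,246) with yaw -70°. I'll start packing with slim.

```bash
cat >> h.py <<'E'
CART=np.array([.4403,.3303,.005]); CYAW=-5.4
def c2w(x,y): return CART+Rz(CYAW)@np.array([x,y,0])
TIPH=.054
def tool(base,yaw,dz=0): return np.array(base)+[0,0,TIPH-OFF+dz], Rdown(yaw)
def pick(base,yaw,tag,op=.42,up=.16,dmax=150):
    robot.move_gripper(op)
    p,R=tool(base,yaw); mv(p+[0,0,.09],R,dmax)
    f0=np.array(robot.read_force())
    robot.servo_line(p+[0,0,.03],speed=.15); robot.servo_line(p,speed=.04)
    print('down dF',np.round(np.array(robot.read_force())-f0,1))
    robot.move_gripper(0); robot.dwell(.1)
    w=robot.read_grip_width()*88
    robot.servo_line(p+[0,0,up],speed=.15); robot.dwell(.1)
    print('w',round(w,1),round(robot.read_grip_width()*88,1),'F',np.round(np.array(robot.read_force())-f0,1),'t',robot.read_t())
    return grab('wrist',tag)
def inhand(tag,hw,zt=None):
    z=np.load(f'pics/{tag}.npz'); Q=cloud('wrist',z['d'],robot.camera_info('wrist')['T_tool_cam'])
    k=(abs(Q[...,2]+OFF-.004)<.005)&(abs(Q[...,1])<hw-.003)&(Q[...,0]>.01)&(Q[...,0]<.12)
    u=np.nonzero(k); X=Q[k]
    # plane tilt and far edge
    A=np.c_[X[:,0],X[:,1],np.ones(len(X))]; s=np.linalg.lstsq(A,X[:,2],rcond=None)[0]
    edges=[]
    for yb in np.arange(-hw+.006,hw-.006,.004):
        b=X[abs(X[:,1]-yb)<.002]
        if len(b)>5: edges.append(b[:,0].max())
    print('inhand: tilt',np.degrees(np.arctan(s[:2])).round(2),'z',round(s[2]+OFF,4),'far edge x',np.round(edges,4))
def place(x,y,yaw,dx=0,op=.27,hover=.075):
    """dx: pack centre offset along tool x (in hand)"""
    base=c2w(x,y)-Rdown(yaw)[:,0]*dx
    p,R=tool(base,yaw); mv(p+[0,0,hover+.02],R)
    robot.servo_line(p+[0,0,hover],speed=.1); f0=np.array(robot.read_force())
    for dz in [.045,.03,.015,.008,.004,.002,.0005,-.0005,-.0015]:
        robot.servo_line(p+[0,0,dz],speed=.06 if dz>.01 else .02); f=np.array(robot.read_force())-f0
        if np.linalg.norm(f)>6: break
    print('place stop dz',dz,'F',np.round(f,1),robot.read_position())
    return p,f
def release(op=.27,up=.12):
    robot.move_gripper(op); p=np.array(robot.read_position()); robot.servo_line(p+[0,0,.04],speed=.06); robot.servo_line(p+[0,0,up],speed=.15); print('t',robot.read_t())
E
python3 - <<'E'
from h import *
im,d,T,P=load('w23','wrist')
k=(P[...,2]>.1)&(P[...,1]>.4)&(P[...,0]<.6); print('radio ymin',np.percentile(P[k][:,1],[0.5,1,5]))
k=(P[...,2]>.03)&(P[...,1]>.44)&(P[...,0]<.6); print('knob ymin',np.percentile(P[k][:,1],[0.5,1,5]))
pick([.5805,.2455,0],-70.2,'w30'); inhand('w30',.018)
E
```

```text
radio ymin [0.4001165  0.40023194 0.54836968]
knob ymin [0.52561092 0.52590976 0.54398468]
down dF [-1.4 -0.7 -1.1]
w 13.6 13.9 F [-0.4 -1.3 -4.7] t 68.5083
inhand: tilt [ 0.2  -0.28] z 0.0038 far edge x [0.0741 0.0741 0.0741 0.0741 0.0741 0.0741]
```

View pics/w30.png

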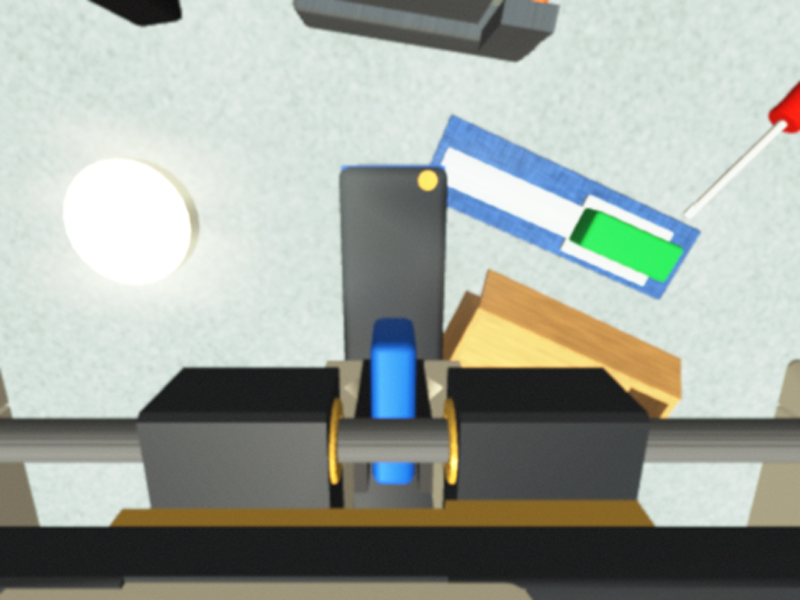

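```bash
python3 - <<'E'
from h import *
p,f=place(0,-.0505,CYAW,dx=-.0005)
robot.dwell(.1);print(robot.read_grip_width()*88); grab('wrist','w31'); grab('side','s31')
E
```

```text
place stop dz -0.0005 F [-3.6 -0.8  8.7] [0.43616901 0.28010679 0.03107117]
14.384182017434071
```

View pics/w31.png

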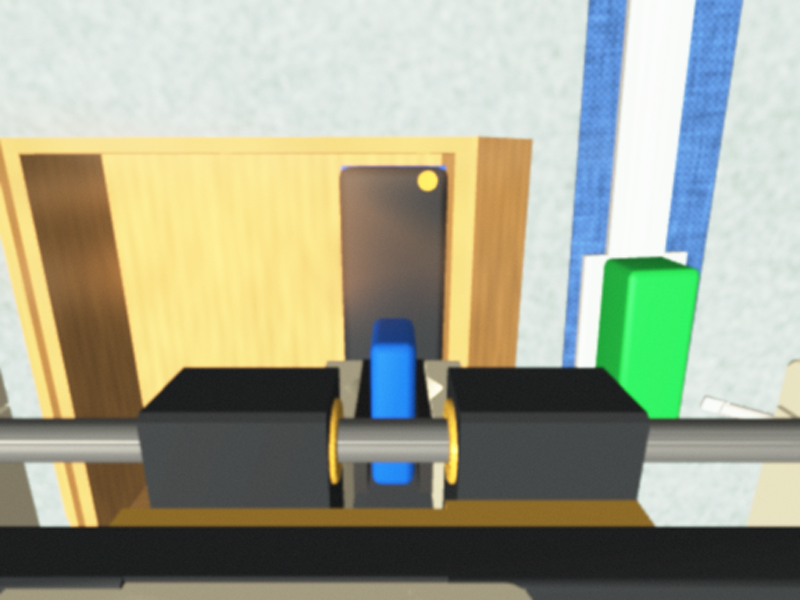

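```bash
python3 - <<'E'
from h import *
release()
p=np.array(robot.read_position())
fr=pick([.6071,.0092,.045],-78.7,'w32',up=.12); inhand('w32',.024)
im,_,_,_=grab('side','s32')
E
```

```text
t 74.975
down dF [-0.1  1.   0.8]
w 13.6 14.1 F [ 0.6  0.5 -1.8] t 79.8083
inhand: tilt [ 0.93 -0.41] z 0.0033 far edge x [0.0501 0.05   0.0501 0.0501 0.0502 0.0502 0.0502 0.0501 0.0501]
```

View pics/w32.png

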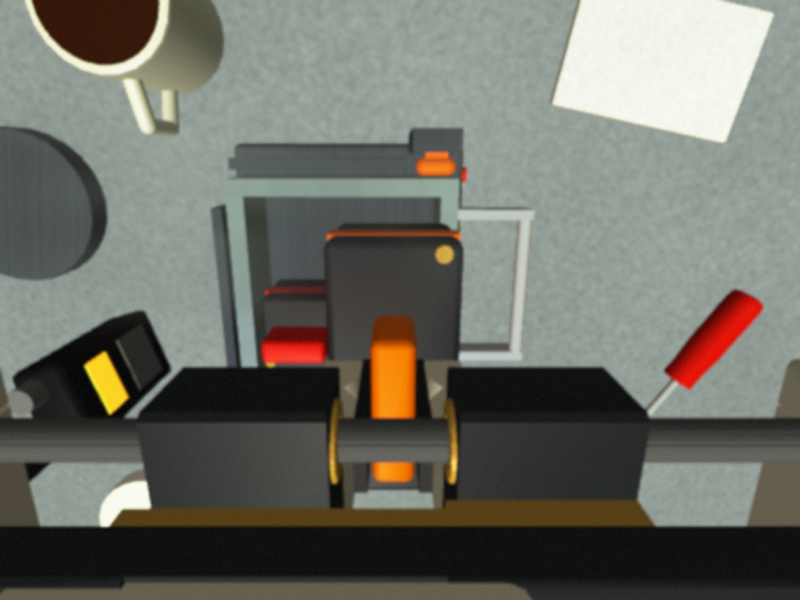

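View pics/s32.png

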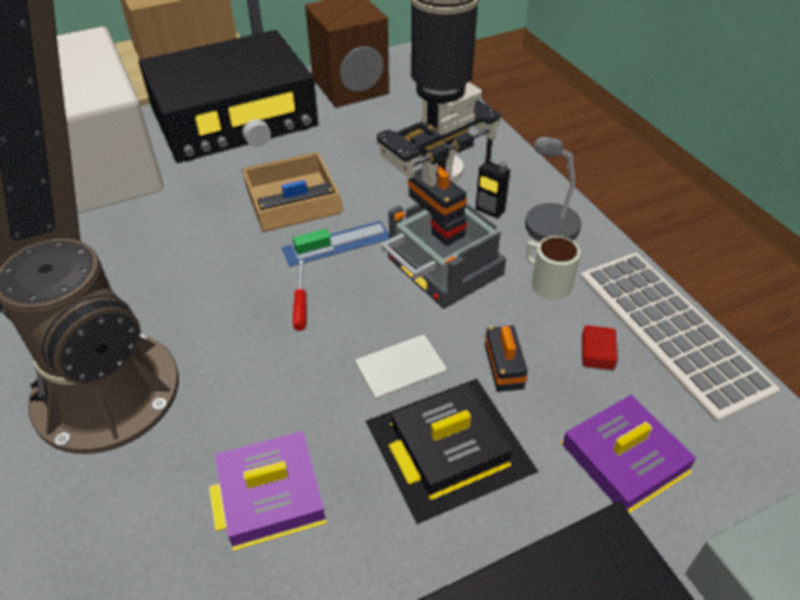

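```bash
python3 - <<'E'
from h import *
p,f=place(-.0255,-.006,CYAW,dx=.0007)
robot.dwell(.1); grab('wrist','w33')
release()
fr=pick([.6556,.0467,.045],11.1,'w34',up=.12); inhand('w34',.024)
E
```

```text
place stop dz -0.0005 F [-2.9 -1.2  7.4] [0.41379732 0.32682403 0.03096009]
t 86.825
down dF [1.3 0.  0.1]
w 14.2 13.8 F [ 0.1  0.2 -0.7] t 91.825
inhand: tilt [7.51 0.87] z 0.0017 far edge x [0.0247 0.0247 0.0246 0.0246 0.0248 0.0248 0.0246 0.0248 0.0248]
```

View pics/w33.png

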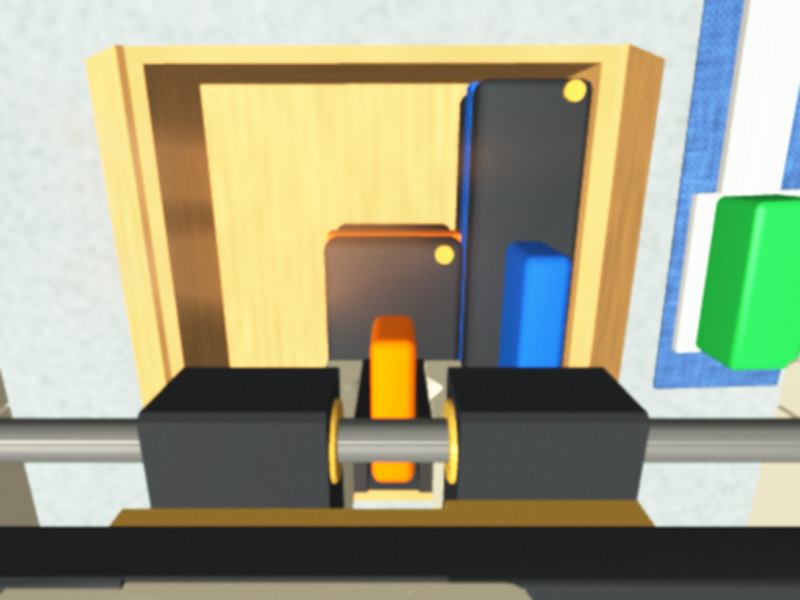

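View pics/w34.png

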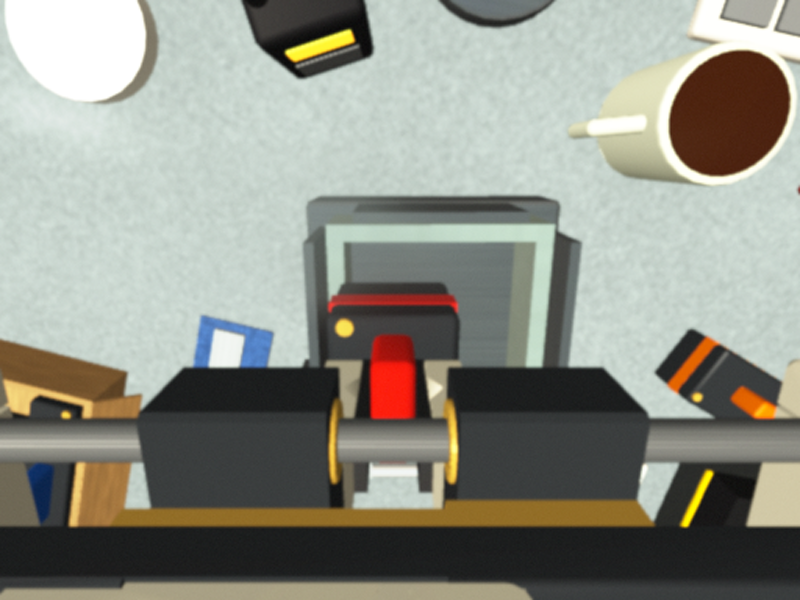

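```bash
python3 - <<'E'
from h import *
p,f=place(.0515,-.006,CYAW,dx=.0005)
robot.dwell(.1); grab('wrist','w35')
release(up=.15)
mv([.54,-.2,.32],Rdown(0)); fr=grab('wrist','w36')
print('long',rects('wrist',fr,'orange',.078,tol=.006))
print('coverrib',rects('wrist',fr,'yellow',.069,tol=.006), robot.read_t())
E
```

```text
place stop dz -0.0015 F [-5.  -2.1 14. ] [0.49083484 0.3198085  0.03094796]
t 99.0667
long [(array([ 607.4, -241.6]), 47.8, 13.8, 71.0, 96, (445, 170))]
coverrib [(array([ 680.2, -461.6]), 58.0, 14.2, 5.5, 516, (712, 75)), (array([ 456.1, -331.9]), 58.9, 14.9, -1.1, 371, (531, 332))] 101.0667
```

View pics/w35.png

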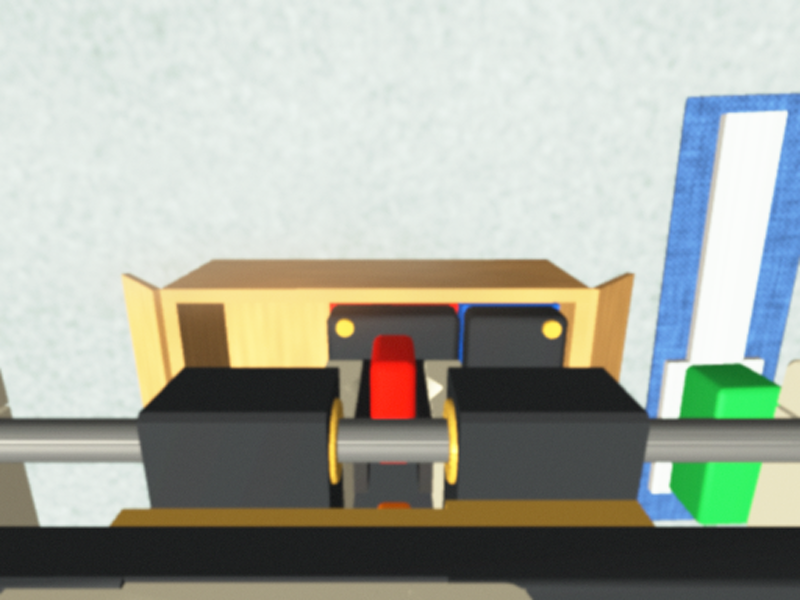

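View pics/w36.png

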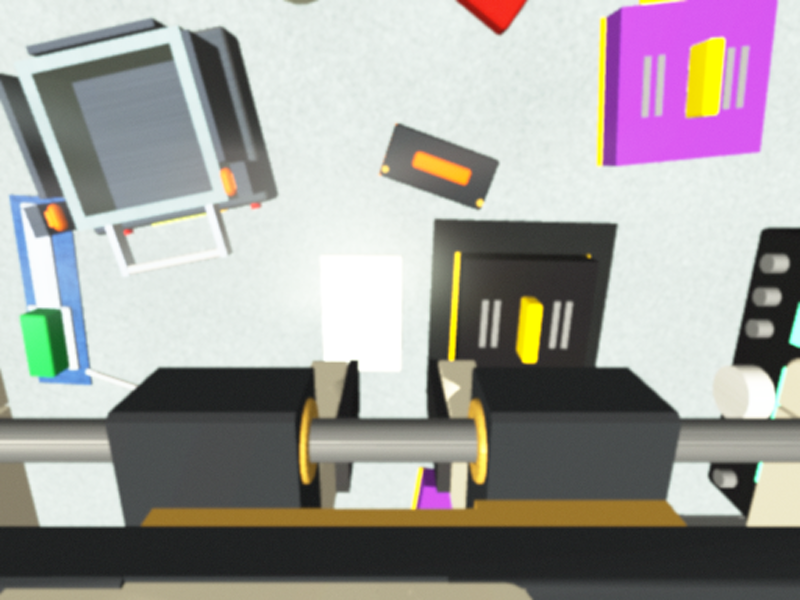

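```bash
python3 - <<'E'
from h import *
pick([.6074,-.2416,0],-109,'w37',up=.16); inhand('w37',.024)
mv(np.array([.55,.0,.30]),Rdown(-60))
p,f=place(-.0255,.0445,CYAW,dx=.0005)
robot.dwell(.1); grab('wrist','w38'); print(robot.read_t())
E
```

```text
down dF [1.4 1.1 1.3]
w 13.5 14.1 F [ 0.1  0.4 -2.7] t 106.5583
inhand: tilt [ 0.87 -0.38] z 0.0035 far edge x [0.0488 0.0489 0.0488 0.0489 0.0489 0.0488 0.0488 0.0488 0.0487]
place stop dz 0.03 F [12.6 -1.8 14.7] [0.42290287 0.37948223 0.06404612]
110.8167
```

View pics/w38.png

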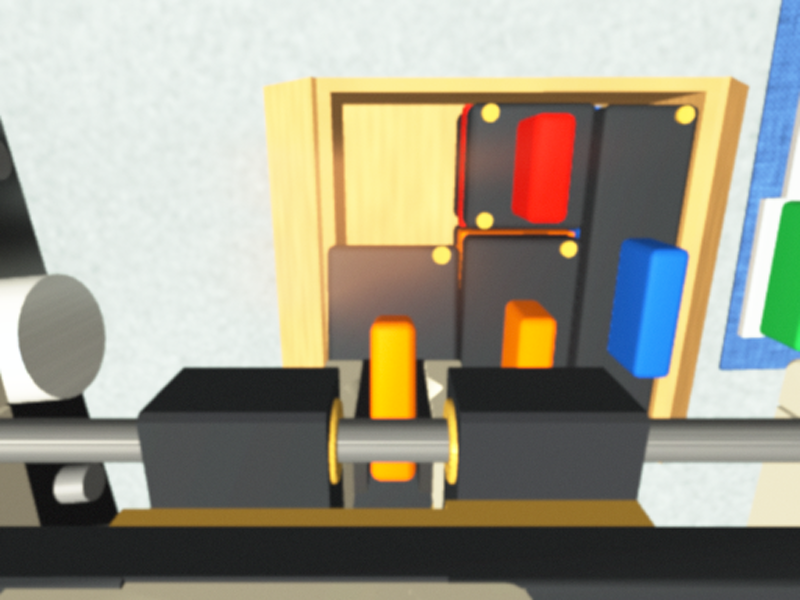

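The first try stopped with the pack's end on the rear wall (F_x +13 N at dz 30 mm). This row has no cube, so I'll raise, move 20 mm forward and retry.

```bash
python3 - <<'E'
from h import *
q=np.array(robot.read_position()); robot.servo_line(q+[0,0,.05],speed=.1); robot.dwell(.2)
print(robot.read_grip_width()*88,robot.read_force(),robot.read_position())
grab('wrist','w39'); inhand('w39',.024)
p,f=place(-.004,.0442,CYAW,dx=.000)
robot.dwell(.1); grab('wrist','w40'); print(robot.read_t(),p)
E
```

```text
13.729584818428746 [-0.07254879 -0.61782376 -3.79279302] [0.42241805 0.37908391 0.11318784]
inhand: tilt [11.56 -0.22] z 0.0022 far edge x [0.0355 0.0349 0.0355 0.0355 0.0343 0.0367 0.0377 0.0394 0.0451]
place stop dz 0.004 F [-12.5  -4.1  25.2] [0.44021386 0.37500193 0.0376954 ]
114.8 [0.44047734 0.37468027 0.031     ]
```

View pics/w40.png

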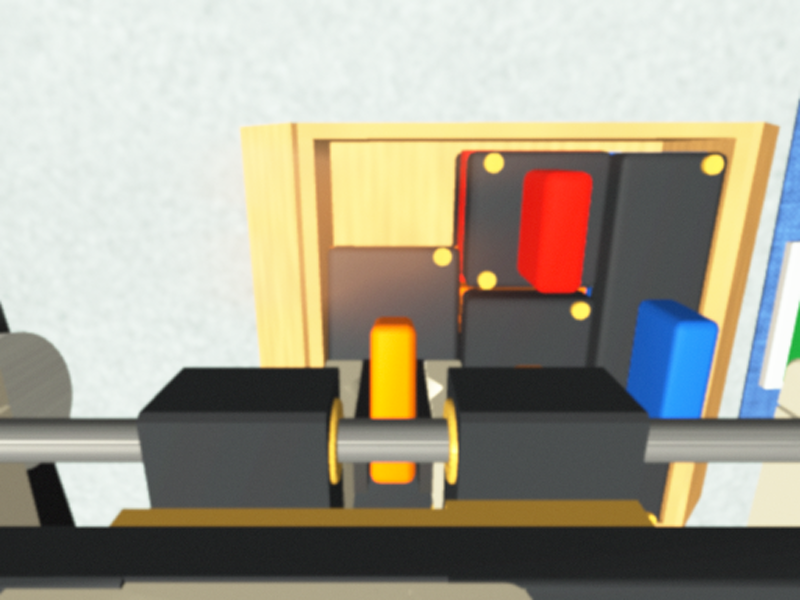

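```bash
python3 - <<'E'
from h import *
for tag in ['w37','w38','w39','w40']:
    z=np.load(f'pics/{tag}.npz'); Q=cloud('wrist',z['d'],robot.camera_info('wrist')['T_tool_cam'])
    out=[]
    for v in [240,246,250,255,262,275,290,310,330,350]: out.append(tuple(Q[int(v*.64),int(348*.64)][[0,2]].round(4)+[0,OFF]))
    print(tag,[(round(float(a)*1e3,1),round(float(b)*1e3,1)) for a,b in out])
E
```

```text
w37 [(49.3, 16.1), (48.9, 5.3), (47.3, 5.4), (46.1, 3.2), (44.0, 3.1), (38.7, 4.7), (33.9, 4.1), (26.3, 4.8), (18.3, 5.8), (11.2, 4.0)]
w38 [(37.6, 86.5), (47.1, 15.6), (46.0, 12.3), (44.5, 11.3), (42.2, 11.5), (37.3, 10.5), (32.6, 8.7), (25.5, 7.3), (18.1, 6.4), (11.5, 3.4)]
w39 [(35.3, 100.5), (47.1, 15.6), (45.9, 13.0), (44.2, 13.0), (42.3, 11.0), (37.4, 10.1), (32.5, 9.1), (25.2, 8.1), (18.1, 6.3), (10.9, 4.8)]
w40 [(41.9, 60.8), (39.2, 60.0), (46.0, 12.4), (44.3, 12.6), (42.7, 9.4), (37.4, 10.2), (32.4, 9.6), (25.9, 6.0), (18.4, 5.7), (11.2, 4.1)]
```

View pics/w39.png

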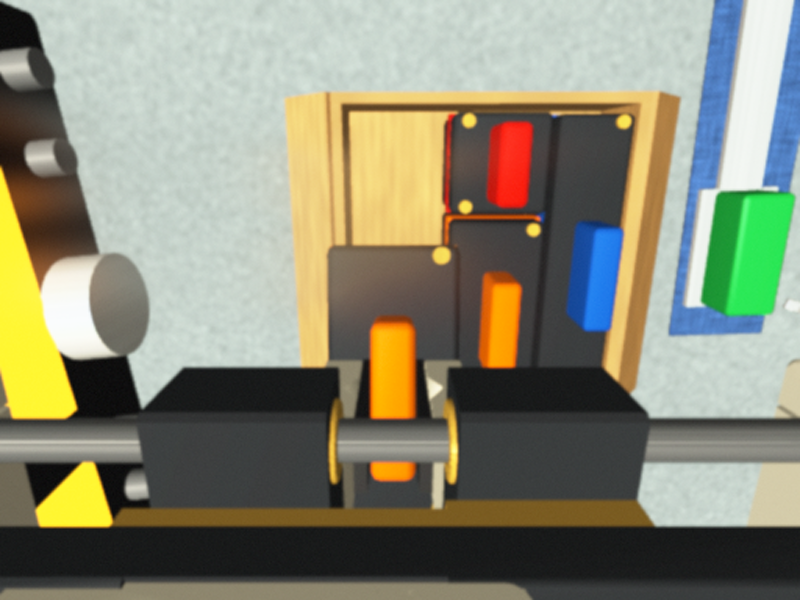

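The pack pitched about 13° nose-down in the fingers when it hit the wall. I'll raise it, pitch the tool 13° so the pack is level, check, and set it down.

```bash
python3 - <<'E'
from h import *
b=13.3
q=np.array(robot.read_position()); robot.servo_line(q+[0,0,.06],speed=.1)
p,R=tool_from_bar(CYAW,0,c2w(-.004,.0442),b,[0,0,TIPH+.019])
print(robot.ik(p,R))
mv(p+[0,0,.075],R,40); robot.dwell(.2); im,d,T,P=grab('wrist','w41')
Q=(P-CART)@Rz(CYAW)
for v in [240,246,250,255,262,275,290,310,330,350]: print(v,(Q[int(v*.64),int(348*.64)]*1e3).round(1))
print(robot.read_t(),robot.read_force())
im,_,_,_=grab('side','s41'); cv2.imwrite('pics/s41c.png',cv2.resize(im[60:180,130:290,::-1],(800,600),interpolation=cv2.INTER_CUBIC))
E
```

```text
[ 66.21927754  16.9748205  -40.39882813  25.2160146  -30.82605014
  -3.16544555]
240 [60.1 71.5 14. ]
246 [56.4 71.5 15. ]
250 [ 48.6  61.  128.2]
255 [ 46.9  61.  128.2]
262 [ 44.7  61.  128.7]
275 [ 39.7  61.  128.9]
290 [ 34.7  61.  128.5]
310 [ 27.5  61.1 127.9]
330 [ 20.1  61.2 127.7]
350 [ 12.7  61.3 127.1]
116.2667 [-0.28046426  0.84091942 -3.06904768]
```

View pics/s41c.png

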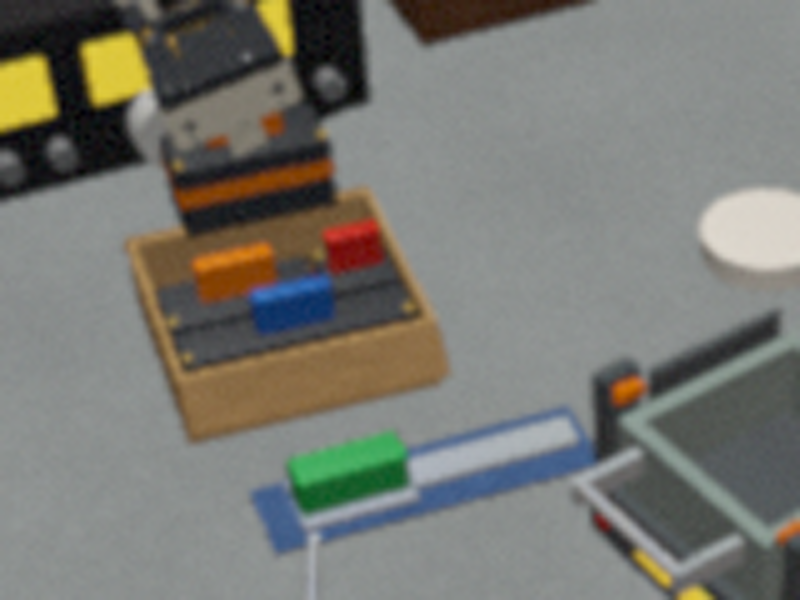

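View pics/w41.png

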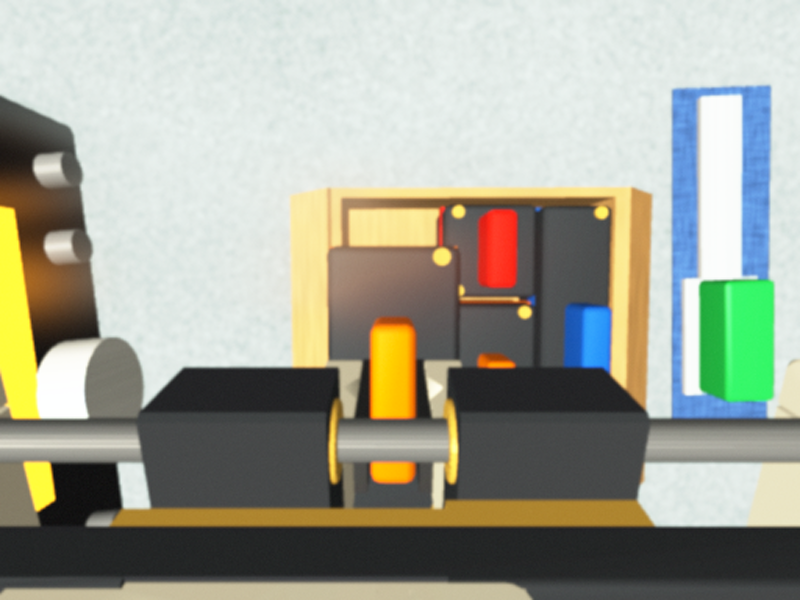

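```bash
python3 - <<'E'
from h import *
p,R=tool_from_bar(CYAW,0,c2w(-.006,.0442),11.8,[0,0,TIPH+.019])
robot.servo_line(p+[0,0,.065],R,speed=.05); f0=np.array(robot.read_force())
for dz in [.045,.03,.015,.008,.004,.002,.0,-.001,-.002,-.003,-.004]:
    robot.servo_line(p+[0,0,dz],speed=.05 if dz>.01 else .02); f=np.array(robot.read_force())-f0
    if np.linalg.norm(f)>6: break
print('stop',dz,f.round(1),robot.read_position(),p)
im,d,T,P=grab('wrist','w42')
Q=(P-CART)@Rz(CYAW)
for v in [250,262,290,310,330,350]: print(v,(Q[int(v*.64),int(348*.64)]*1e3).round(1))
im,_,_,_=grab('side','s42'); cv2.imwrite('pics/s42c.png',cv2.resize(im[60:180,130:290,::-1],(800,600),interpolation=cv2.INTER_CUBIC))
E
```

```text
stop -0.003 [-3.5 -0.5  7.8] [0.44825135 0.3742813  0.02964587] [0.44805487 0.37396398 0.03199323]
250 [45.6 61.  49.8]
262 [41.8 61.  50.2]
290 [31.8 61.1 50.7]
310 [24.6 61.1 50.5]
330 [17.1 61.3 49.4]
350 [10.  61.2 51.1]
```

View pics/s42c.png

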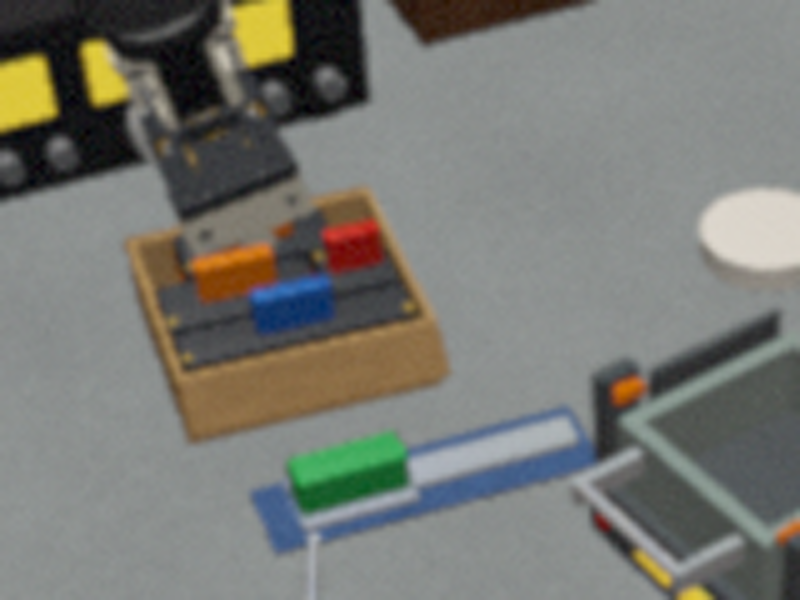

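View pics/w42.png

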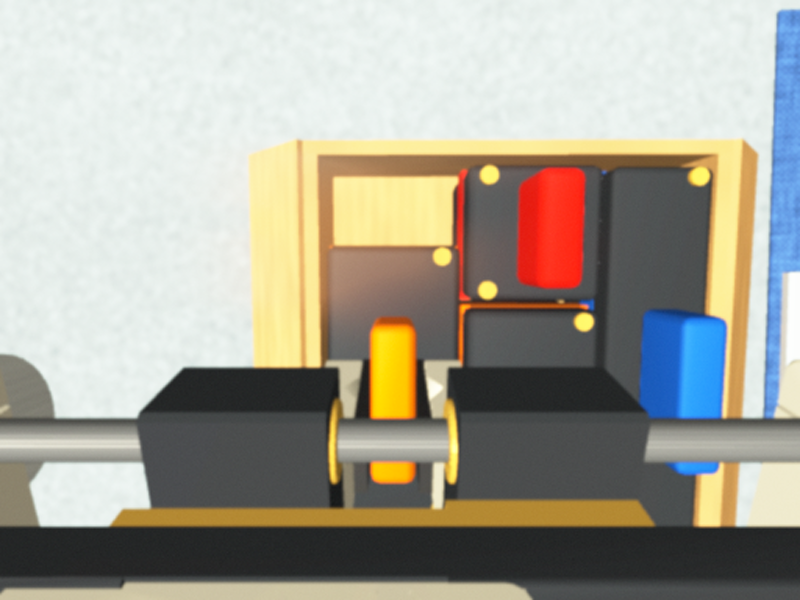

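Its body top is level at 50 mm above the carton floor, so the pack is seated. Now release, retreat and check everything.

```bash
python3 - <<'E'
from h import *
robot.move_gripper(.26); q=np.array(robot.read_position()); robot.servo_line(q+[0,0,.05],speed=.06); robot.servo_line(q+[0,0,.16],speed=.15)
mv([.45,.30,.36],Rdown(CYAW)); fr=grab('wrist','w43'); im,d,T,P=fr
Q=(P-CART)@Rz(CYAW)
for c,z in [('orange',.083),('red',.083),('blue',.083),('green',.033),('blue',.003)]: print(c,z,rects('wrist',fr,c,z,tol=.006))
def top(x0,x1,y0,y1):
    k=(Q[...,0]>x0)&(Q[...,0]<x1)&(Q[...,1]>y0)&(Q[...,1]<y1)&(Q[...,2]>.035)&(Q[...,2]<.062)
    X=Q[k];A=np.c_[X[:,:2],np.ones(len(X))];s=np.linalg.lstsq(A,X[:,2],rcond=None)[0]
    print('z med',np.median(X[:,2]).round(4),'tilt',np.degrees(s[:2]).round(2),len(X))
top(-.065,.065,-.064,-.037); top(-.07,.02,-.025,.013); top(.032,.07,-.025,.013); top(-.05,.035,.025,.063)
print(robot.read_t())
mv([.47,-.25,.33],Rdown(0)); fr=grab('wrist','w44'); grab('side','s44'); grab('scene','c44')
print('cover',rects('wrist',fr,'yellow',.069,tol=.006)); print(robot.read_t())
E
```

```text
orange 0.083 [(array([442. , 373.5]), 47.6, 13.0, -6.4, 102, (320, 256)), (array([414.9, 326.3]), 50.3, 12.4, -6.1, 111, (371, 278))]
red 0.083 [(array([491.2, 319.9]), 34.3, 13.0, -5.5, 222, (367, 198))]
blue 0.083 [(array([436.1, 280. ]), 47.3, 12.2, -4.9, 286, (414, 252))]
green 0.033 [(array([427.5, 173.2]), 69.6, 28.0, -1.8, 693, (512, 241))]
blue 0.003 [(array([474.2, 167.5]), 207.8, 58.3, -3.5, 1888, (513, 175))]
z med 0.0504 tilt [-0.01 -0.14] 1104
z med 0.0503 tilt [-0.03 -0.28] 978
z med 0.0504 tilt [ 1.59 -0.34] 393
z med 0.0503 tilt [ 0.1  -0.48] 919
123.475
cover [(array([ 659.7, -464.1]), 19.5, 13.2, 4.3, 170, (656, 12)), (array([ 454.9, -332.5]), 59.6, 14.4, -0.5, 386, (481, 258)), (array([ 197.6, -288.9]), 40.2, 12.0, 1.1, 122, (429, 494))]
125.6083
```

View pics/w43.png

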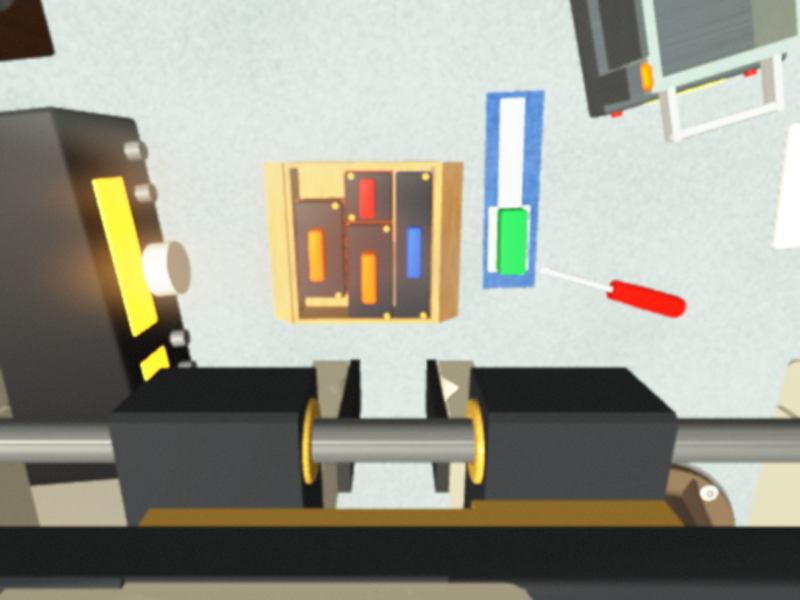

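View pics/w44.png

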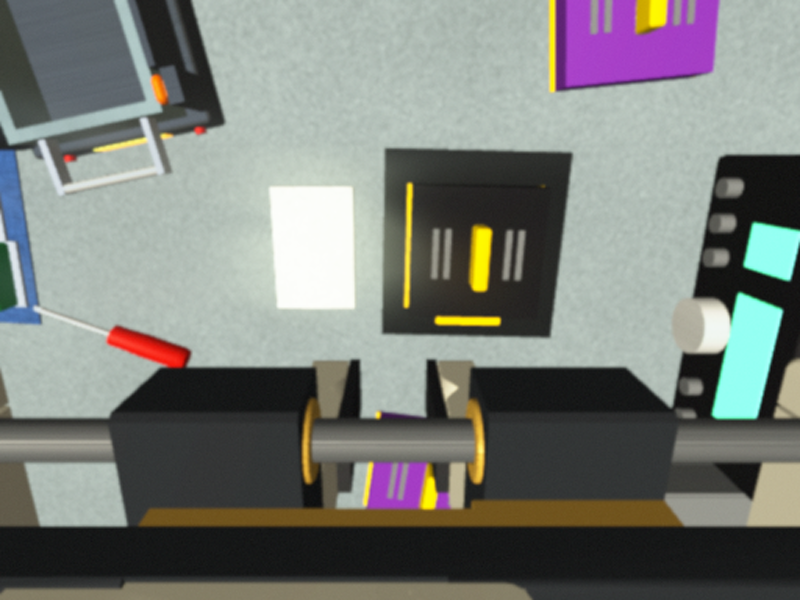

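View pics/c44.png

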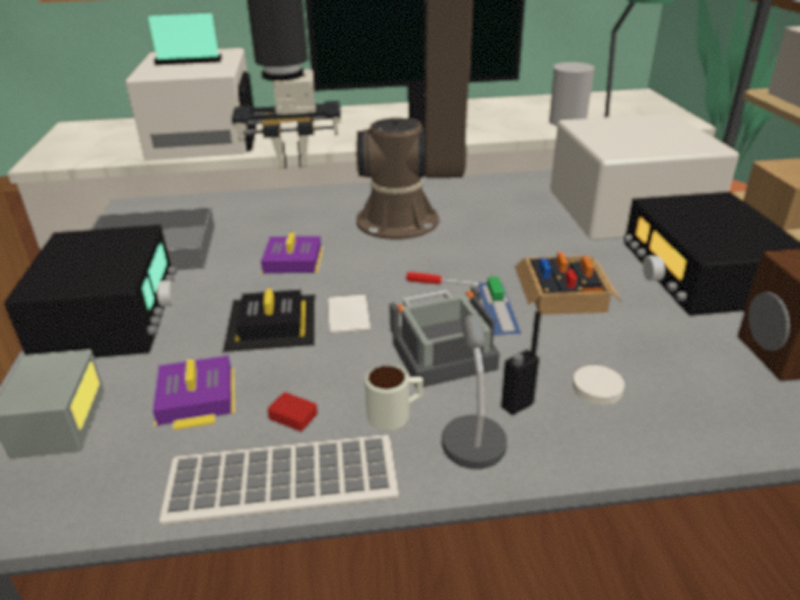

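```bash
python3 - <<'E'
from h import *
im,d,T,P=load('w43','wrist'); Q=(P-CART)@Rz(CYAW)
for x0 in (.034,.044,.054,.064):
    k=(Q[...,0]>x0)&(Q[...,0]<x0+.01)&(Q[...,1]>-.025)&(Q[...,1]<.012)&(Q[...,2]>.04)&(Q[...,2]<.06)&(im.max(-1)<90)
    print(x0,np.median(Q[k][:,2]).round(4),k.sum())
robot.dwell(.5); robot.job_done(); print(robot.read_t())
E
```

```text
0.034 nan 0
0.044 nan 0
0.054 nan 0
0.064 nan 0
the job is handed in; nothing more can be done
the job is handed in; nothing more can be done
  return _methods._mean(a, axis=axis, dtype=dtype,
  ret = ret.dtype.type(ret / rcount)
```

I handed the job in at about 126 s. The cover is on the mat, the bar is back on its pad, and all four packs that were present (long_a, long_b, one square pack, slim) stand in the carton.

- **Order:** I laid the bar back on its pad before lifting the cover onto the mat, because the single gripper had to be free.
- **Fingertips:** They end 28 mm short of the reported TCP, so the first bar grasp closed on air. A touch on bare desk (about 14 N) gave the offset I used afterwards.
- **Slim pack:** It had been knocked aside during the run, so I measured it again before picking it up.
- **long_b:** Its first placing hit the carton's rear wall and tipped it about 13° in the fingers. The second try stopped at 25 N on the carton floor. I then levelled it by tilting the tool and set it down flat.

**Last checks**
- **Cover:** right way up, within about 1 mm of the mat's centre.
- **Bar:** flat on the pad.
- **Tray:** empty.
- **Packs:** all four body tops read 50.3–50.4 mm above the carton floor. Tilts were under 0.5°, except that one fit on the square pack gave 1.6°.
- **Unresolved:** I tried to recheck that 1.6° reading, but the colour filter matched no pixels and I had already handed in. The square pack's height and the stop on placing it suggest it is flat.
- **Other things:** none looked moved in the last views.

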